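Tip the bike light out of its foam and put it on charge

ROBOT

A 6-joint arm with a two-finger parallel gripper is mounted at the origin on the work surface. World frame = base frame: x ahead of the robot, y to its left, z up, the work surface at z = 0. Lengths are in m, angles in rad, forces in N, time in s.
With the tool pointing down it reaches from about 0.3 to 0.775 m from the base axis. Payload 14.6 kg.
Tool frame: the origin (TCP) lies at the very end of the fingers, on their centre line; the grasp point (between the pads) lies 19 mm behind it; z points along the fingers, y is the line along which they close (so a half turn about z gives the same grasp; the last joint's range is limited). The gripper opens to 94 mm and grips with 3 to 60 N. Pads are 16 mm wide; open, the fingers measure 119 mm over their backs; the gripper's body (75 mm by 177 mm) begins 78 mm behind the grasp point.
Start: joints at [-1.205, 0.3, 1.521, -0, 1.321, -0.067], TCP at [0.231, -0.499, 0.205] pointing down, gripper open.
Joint ranges: [-3.03, 3.03], [-0.79, 2.21], [0.23, 2.52], [-1.04, 4.18], [0, 3.07], [-2.55, 2.55]. Speed limits (rad/s): [2.22, 2.22, 2.57, 3.14, 3.14, 3.14].

INTERFACE

Orientations are given as [roll, pitch, yaw] about the fixed x, y, z axes, in that order (R = Rz(yaw) Ry(pitch) Rx(roll)).
In Python, from station import sense, camera, close_job gives the robot as it stands.
- The arm moves only by the tool arm_command, never from a script. Its argument "deltas" is a list of rows, each a list of 2 entries, a list of its own where there are three numbers: the shift along the tool's x, y, z in cm, then the turn, a rotation vector about the tool's x, y, z in degrees. A call has exactly 8 rows; each row is the pose to reach, as a shift and turn from the pose commanded when the call began, along the tool's axes at that moment; what a row does not reach only later rows make up. A row lasts 1/12 s, in which the tool goes at most 41.7 mm and 7.16 degrees, less where a joint would pass 70% of its speed; a pose out of reach is approached as far as the arm can. A call with a gripper value outside its range is refused whole. "fingers" is the gripper's target within -1 to 1 (shut at 1, half-way at 0, fully open at -1), set as the call begins (left out, the last holds). The fingers move at their own pace and stop on an object; "grip_force" is the grip in N (left out, the last holds). Time passes only in rows, so rows that repeat a pose let the fingers close, or fill a call up. It gives the time, the measured TCP pose, the force, the opening and the grip force at its end, in the units of the state.
- sense(): the state, without advancing time (a new reading comes with each control period).
- camera(name): name is "scene" or "top"; returns a dict with "pixels" (400x640x3 uint8, red, green, blue), "camera_matrix" (3x3 intrinsics, pixels), "dist" ([k1, k2, p1, p2, k3] as OpenCV has them; the pictures are not rectified), "extrinsics" (4x4, takes a point from camera to world coordinates). Camera axes: x right, y down, z forward; pixel columns grow to the right and rows downward; lengths in m; the calibration is good to about 2 mm. A picture is of the moment at which its call begins. There is no depth.
- close_job(): hands the job in; it is judged then, once.
The state is a dict: "t": time; "joint_positions": joint angles; "joint_velocities": joint speeds; "joint_torque": joint torques, N m; "eef_pos": TCP position; "tcp_rot": TCP orientation; "contact_force": force on the tool from outside, world axes, zero at the start; "moment": the same for the moment, N m; "width": finger opening in m; "finger_force": force on a finger pad.
Only numpy, scipy, OpenCV 4.12 (cv2) and the standard library are available. Lean on these libraries where they do the work, as an engineer would, in place of code of your own. Each camera call takes 0.05 s, during which the arm holds its last target. There are 200 camera calls.

TASK

First take the orange multitool off the black charging pad and leave it lying on the shelf, touching the pad nowhere. Then press down the end of the green light that bears the orange dot, so that its other end tips up out of the foam cutout, take it out, turn it over and lay it flat and central on the charging pad with its white lens facing up; set it down rather than drop it. Leave the canister, pump, spoke wrench and seat clamp where they are.

Things in the scene. Friction and masses are not known exactly. Their poses are not given: they have to be found in the camera images.
- case: Open foam-lined case, fixed: dark foam block 190 (x) x 130 (y) x 80 mm high, orange shell round its lower part. Origin: centre of its underside. Its top has a centred cutout 136 (x) x 85 (y) mm. The cutout's floor is 58 mm above the shelf from x = -68 to +6 mm; from x = +6 to +68 mm, under the light's dotted end, is a deeper tipping well with its floor 10 mm above the shelf.
- cutout (a point): Centre of the mouth of the foam cutout, level with the foam's top, 80 mm above the shelf; axes as the case.
- step (a point): Middle of the step's edge (x = +6 mm on the case, 58 mm above the shelf) on which the light pivots. Pressed down about 20 mm near the dot, the light passes its balance and drops into the well by itself; it stays there leaning 50 to 55 degrees from level, its other (-x) end some 40 mm above the foam, with free room under that end for a finger.
- light: Green bike light, a slab 130 (x) x 80 (y) x 24 mm (z), 0.15 to 0.31 kg, both short ends fully rounded (radius 12 mm); balances at its middle. Origin: centre of its white lens face; z points from the lens to the green back, so up at the start (lens down) and down once turned over. It starts flat in the cutout, 2 to 3 mm play all round, its back 2 mm above the foam. The dotted end is +x.
- light_mid (a point): Centre of the light's body, 12 mm from either face; axes as the light. 24 mm above the shelf when the light lies flat on the pad.
- light_dot (a point): Orange dot (18 mm across) on the light's green back, 46 mm from the middle towards +x, 19 mm from that end: the place to press.
- pad: Black charging pad, fixed, a plate 180 (x) x 150 (y) x 12 mm high with a blue outline in the middle of its top. Origin: centre of its underside, on the shelf.
- multitool: Orange folding multitool, closed, a bar 105 (x) x 36 (y) x 20 mm high, about 0.14 kg, lying flat on the pad at the start. Origin: centre of its underside.
- canister: Bystander: upright stainless steel canister with a dark screw-top lid, 74 mm in diameter, 150 mm tall, loose. Origin: centre of its underside.
- pump: Bystander: small aluminium pump lying along its x axis, 180 mm long (x from -90 to +90), 34 mm wide, 26 mm high, loose. Origin: middle of its underside.
- spoke_wrench: Bystander: blue spoke wrench lying flat, 70 x 54 x 12 mm, loose. Origin: centre of its underside.
- seat_clamp: Bystander: chrome seat clamp lying flat, a ring 46 mm across and 18 mm high with a lever reaching 44 mm from the centre, loose. Origin: centre of the ring's underside.
Mind the look-alikes: they are no part of the job. Of the things like the light, leave any that is red; of the rest the larger one is meant.

How it is judged:
By the outcome, as a careful person would: the job done as asked, in the order asked, and still so for the second after the job is handed in, with the robot touching nothing.
It also fails if it takes over 72 s, if anything falls off the work surface, if the arm or the gripper's body presses on something with over 40 N, if the wrist force passes 120 N, or if a joint passes its speed limit or range.

## Working session

There is one attempt and no reset: what is moved stays moved. The work goes in short steps, Python scripts to look and compute and a tool call to move; the robot and the scene stay as the last step left them, time stands still between calls to the robot, and variables do not carry over. Pictures are saved under pics/ and viewed, at most 10 in all, crops included, and the job is handed in when it is done.

Besides the shell and the picture viewer there is one more tool, called after "Emit:" in YAML: its name, and indented under it one key for each argument. arm_command: Moves the arm, as the interface text tells. Its arguments: {"type":"object","properties":{"deltas":{"type":"array","items":{"type":"array"}},"fingers":{"type":"number"},"grip_force":{"type":"number"}},"required":["deltas"]}

```bash
ls; mkdir -p pics; python3 - <<'E'
from station import sense,camera
import cv2,numpy as np
for n in("scene","top"):
    c=camera(n); cv2.imwrite(f"pics/{n}0.png",c["pixels"][:,:,::-1]); print(n,c["camera_matrix"].tolist(),c["dist"],np.round(c["extrinsics"],4).tolist())
    np.savez(f"{n}0.npz",**{k:np.array(v) for k,v in c.items()})
print(sense())
E
```

```text
pics
scene [[466.8192805017395, 0.0, 317.39810364536885], [0.0, 466.8192805017395, 199.92485113028064], [0.0, 0.0, 1.0]] [0.04729632 0.         0.         0.         0.        ] [[0.8195, 0.3672, -0.44, 1.162], [0.5731, -0.524, 0.6301, -0.9207], [0.0008, -0.7685, -0.6398, 0.961], [0.0, 0.0, 0.0, 1.0]]
top [[450.8270370525126, 0.0, 320.12270556666147], [0.0, 450.8270370525126, 199.75809394212484], [0.0, 0.0, 1.0]] [0.02239698 0.         0.         0.         0.        ] [[0.0231, -0.9982, 0.0561, 0.4993], [-0.9996, -0.0221, 0.0183, -0.083], [-0.017, -0.0565, -0.9983, 1.1024], [0.0, 0.0, 0.0, 1.0]]
{'t': 0.1, 'joint_positions': array([-1.20459911e+00,  3.00366263e-01,  1.52151217e+00,  1.16604676e-05,
        1.32070667e+00, -6.65748797e-02]), 'joint_velocities': array([ 0.00052262, -0.00286421, -0.00043837,  0.00036183,  0.00082517,
        0.00021547]), 'joint_torque': array([ 2.73278038e-04, -5.32642758e+01, -3.53283691e+01,  7.08981394e-02,
        2.34978728e-02, -4.38114910e-05]), 'eef_pos': array([ 0.23059257, -0.49906876,  0.20497299]), 'tcp_rot': array([-3.14060316e+00, -7.72929388e-05,  4.32769169e-01]), 'contact_force': array([ 0.19343559, -0.60926576,  1.59660752]), 'moment': array([-0.05262392,  0.02396632, -0.01204442]), 'finger_force': 0.0, 'width': 0.0942736503651945}
```

View pics/scene0.png

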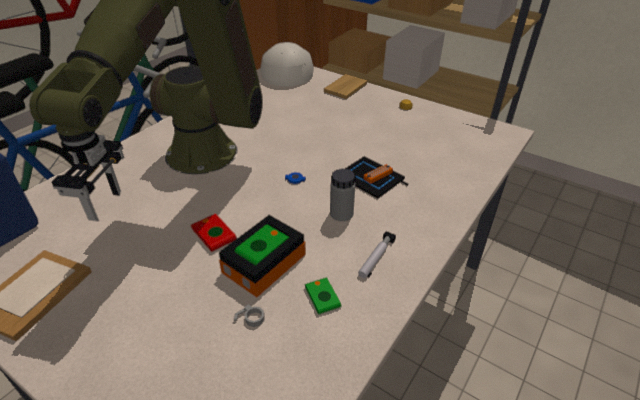

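View pics/top0.png

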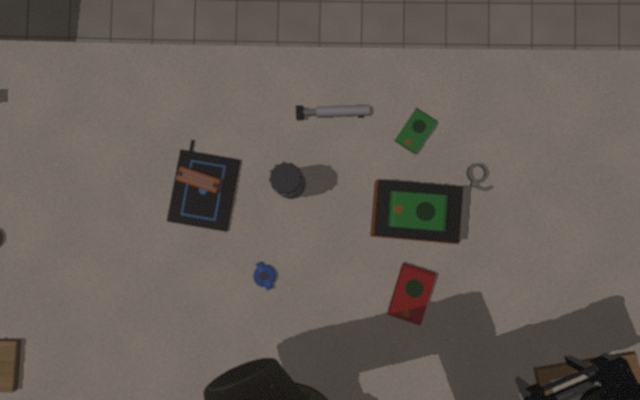

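The scene picture shows the case (262,253) with the larger green light, dot towards the pad, a smaller green one (323,295) and a red one (213,232) as look-alikes, and the pad (377,177) with the multitool. In the top picture the case is at (418,211) with the dot at (398,210), the pad at (205,190), the multitool at (199,180) and the canister at (288,180).

```bash
cat > h.py <<'E'
import numpy as np,cv2
class Cam:
    def __init__(s,c):
        s.K=np.array(c["camera_matrix"]);s.d=np.array(c["dist"],float);s.E=np.array(c["extrinsics"]);s.im=np.array(c["pixels"])
    def ray(s,uv):
        p=cv2.undistortPoints(np.array(uv,float).reshape(-1,1,2),s.K,s.d).reshape(-1,2)
        return (s.E[:3,:3]@np.c_[p,np.ones(len(p))].T).T
    def at(s,uv,z):
        r=s.ray(uv);o=s.E[:3,3];return o+r*((z-o[2])/r[:,2])[:,None]
    def proj(s,P):
        W=np.linalg.inv(s.E);return cv2.projectPoints(np.array(P,float).reshape(-1,1,3),cv2.Rodrigues(W[:3,:3])[0],W[:3,3],s.K,s.d)[0].reshape(-1,2)
def tri(c1,u1,c2,u2):
    A=[];b=[]
    for c,u in((c1,u1),(c2,u2)):
        r=c.ray([u])[0];r/=np.linalg.norm(r);M=np.eye(3)-np.outer(r,r);A.append(M);b.append(M@c.E[:3,3])
    return np.linalg.lstsq(np.vstack(A),np.hstack(b),rcond=None)[0]
def blob(c,kind,roi):
    hsv=cv2.cvtColor(c.im,cv2.COLOR_RGB2HSV);h,s,v=[hsv[:,:,i].astype(int) for i in range(3)]
    m={'green':(h>45)&(h<80)&(s>120),'orange':(h>5)&(h<20)&(s>110),'black':(v<50),'blue':(h>95)&(h<125)&(s>120)}[kind]
    k=np.zeros(m.shape,np.uint8);x0,y0,x1,y1=roi;k[y0:y1,x0:x1]=m[y0:y1,x0:x1]
    cs=cv2.findContours(k,cv2.RETR_EXTERNAL,cv2.CHAIN_APPROX_NONE)[0];q=max(cs,key=cv2.contourArea)
    M=cv2.moments(q);return np.array([M['m10']/M['m00'],M['m01']/M['m00']]),cv2.boxPoints(cv2.minAreaRect(q)),M['m00']
E
python3 - <<'E'
from h import *
t=Cam(np.load("top0.npz"));s=Cam(np.load("scene0.npz"));np.set_printoptions(precision=4,suppress=True)
for n,k,r1,r2,z in (("light","green",(375,180,460,240),(230,225,300,265),.082),("dot","orange",(388,200,406,220),(266,226,284,242),.082),("tool","orange",(170,160,225,197),(355,160,400,187),.032),("padblue","blue",(170,150,240,230),(345,155,410,190),.012)):
    a=blob(t,k,r1);b=blob(s,k,r2);P=tri(t,a[0],s,b[0])
    print(n,a[0],b[0],a[2],b[2],"tri",P,"resid",t.proj(P)[0]-a[0]);print(t.at([a[0]],z),"scene",s.at([b[0]],z)); print(t.at(a[1],z)[:,:2].tolist())
a=blob(t,"black",(160,148,245,235));print("pad",t.at(a[1],.012),t.at([a[0]],.012))
a=blob(t,"black",(365,170,470,250));print("foam",t.at(a[1],.08),t.at(a[1],.08).mean(0))
def up(c,x0,y0,x1,y1,w): 
    i=c.im[y0:y1,x0:x1,::-1];return cv2.resize(i,(w,300),interpolation=cv2.INTER_CUBIC)
o=np.vstack([np.hstack([up(t,155,135,255,235,300),up(t,365,160,485,250,400)]),np.hstack([up(s,335,145,435,215,300),up(s,190,200,350,320,400)])])
cv2.imwrite("pics/crop.png",np.clip(o.astype(float)*1.6,0,255).astype(np.uint8))
E
```

```text
light [417.4466 210.4182] [260.6783 244.0277] 1728.0 1132.0 tri [ 0.5367 -0.2859  0.0771] resid [0.3442 0.4185]
[[ 0.5375 -0.2841  0.082 ]] scene [[ 0.5392 -0.2901  0.082 ]]
[[0.5016778840964612, -0.2189249625256895], [0.5804066845842872, -0.22381681196620018], [0.5733202355541764, -0.3509495487099912], [0.49492626346723856, -0.3455370666025115]]
dot [397.9577 208.8148] [273.5802 232.4568] 31.5 13.5 tri [ 0.5407 -0.2393  0.0851] resid [-0.2557 -0.3221]
[[ 0.5401 -0.2404  0.082 ]] scene [[ 0.5392 -0.2364  0.082 ]]
[[0.5462792892916879, -0.23362274700961355], [0.5465831491609491, -0.24710821057080373], [0.533040677225272, -0.24728279402098408], [0.5327326045691376, -0.23380765170894247]]
tool [197.9469 179.1031] [377.4018 173.5552] 480.0 282.5 tri [0.6031 0.2324 0.0233] resid [0.0394 0.0521]
[[0.6024 0.23   0.032 ]] scene [[0.6082 0.2216 0.032 ]]
[[0.5982312644821224, 0.28650555549198375], [0.6358291125981493, 0.2761041421830685], [0.605755773171805, 0.17435897306315734], [0.5682917396071097, 0.18492472161710283]]
padblue [202.0909 191.303 ] [377.5085 182.0535] 5.5 68.5 tri [ 0.5878  0.2441 -0.0297] resid [-2.9161 -4.0469]
[[0.5748 0.2246 0.012 ]] scene [[0.62   0.2048 0.012 ]]
[[0.5727039795938715, 0.231329662915003], [0.5785980286653116, 0.2296036375442001], [0.5747275600319582, 0.21702341505271355], [0.5688362339480425, 0.2187525945935771]]
pad [[0.5034 0.306  0.012 ]
 [0.6843 0.2792 0.012 ]
 [0.6597 0.1337 0.012 ]
 [0.4794 0.1618 0.012 ]] [[0.575  0.2119 0.012 ]]
foam [[ 0.4797 -0.1874  0.08  ]
 [ 0.6062 -0.1959  0.08  ]
 [ 0.5943 -0.3859  0.08  ]
 [ 0.4685 -0.3762  0.08  ]] [ 0.5372 -0.2863  0.08  ]
```

View pics/crop.png

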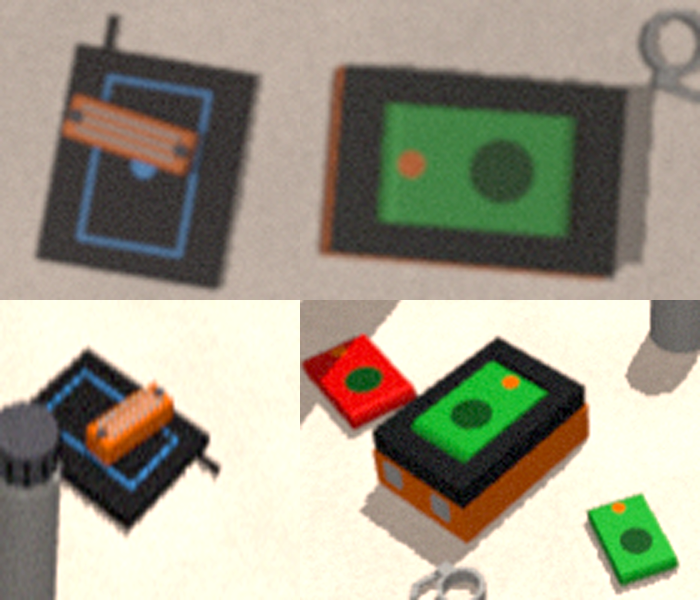

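Light at about (0.537, -0.286), with its x axis about 87° from world x. Multitool at (0.602, 0.230) along 73.5°, and pad at (0.582, 0.220) along about -8.6°. Setting out towards the multitool.

Emit:
arm_command:
  deltas:
    - [[3.1,-2.4,0],[0,0,-2]]
    - [[6.2,-4.8,0],[0,0,-4]]
    - [[9.3,-7.2,0],[0,0,-6]]
    - [[12.4,-9.6,0],[0,0,-8]]
    - [[15.5,-12,0],[0,0,-10]]
    - [[18.6,-14.4,0],[0,0,-12]]
    - [[21.7,-16.8,0],[0,0,-14]]
    - [[24.8,-19.2,0],[0,0,-16]]
  fingers: -1

```text
t: 0.77
eef_pos: [0.3756, -0.2191, 0.2054]
tcp_rot: [-3.141, 0.0, 0.714]
contact_force: [1.5, 0.1, -0.3]
width: 0.0939
finger_force: 0.0
```

```bash
cat > go.py <<'E'
# usage: go.py x y z  and tool z-axis az,down(deg) and tool y-axis az hint -> delta from the measured pose
import sys,json,numpy as np
from scipy.spatial.transform import Rotation as Ro
from station import sense
def rec():
    s=sense();open("log.jsonl","a").write(json.dumps({k:np.array(s[k]).tolist() for k in("joint_positions","eef_pos","tcp_rot")})+"\n");return s
def delta(p,R,s=None):
    s=s or rec();R0=Ro.from_euler("xyz",s["tcp_rot"])
    return np.round(R0.inv().apply(np.array(p)-s["eef_pos"])*100,2),np.round((R0.inv()*R).as_rotvec(degrees=True),1)
def down(yaw): return Ro.from_euler("xyz",[180,0,yaw],degrees=True)
if __name__=="__main__":
    a=[float(v) for v in sys.argv[1:]]
    s=rec();print(s["t"],s["eef_pos"].round(4),np.degrees(s["tcp_rot"]).round(1),s["contact_force"].round(1),s["width"].round(4),s["joint_positions"].round(3))
    print(*delta(a[:3],down(a[3]),s))
E
python3 go.py .602 .23 .12 73.5
```

```text
Traceback (most recent call last):
  File "go.py", line 13, in <module>
    s=rec();print(s["t"],s["eef_pos"].round(4),np.degrees(s["tcp_rot"]).round(1),s["contact_force"].round(1),s["width"].round(4),s["joint_positions"].round(3))
                                                                                                             ^^^^^^^^^^^^^^^^
AttributeError: 'float' object has no attribute 'round'
```

```bash
sed -i 's/s\["width"\].round(4)/round(s["width"],4)/' go.py; python3 go.py .602 .23 .2 73.5
```

```text
0.7667 [ 0.3756 -0.2191  0.2054] [-180.     0.    40.9] [ 1.5  0.1 -0.3] 0.0939 [-0.612  0.04   1.825  0.     1.276  0.245]
[ 46.51 -19.13   0.54] [ -0.   -0.  -32.6]
```

Emit:
arm_command:
  deltas:
    - [[3.8,-1.57,0],[0,0,-3]]
    - [[7.6,-3.14,0],[0,0,-6]]
    - [[11.4,-4.71,0],[0,0,-9]]
    - [[15.2,-6.28,0],[0,0,-12]]
    - [[19,-7.85,0],[0,0,-15]]
    - [[22.8,-9.42,0],[0,0,-18]]
    - [[26.6,-11,0],[0,0,-21]]
    - [[30.4,-12.6,0],[0,0,-24]]

```text
t: 1.43
eef_pos: [0.5235, 0.0752, 0.2053]
tcp_rot: [-3.141, 0.0, 1.134]
contact_force: [0.5, -0.7, 0.2]
width: 0.0939
finger_force: 0.0
```

Emit:
arm_command:
  deltas:
    - [[3.5,0.1,0],[0,0,-2]]
    - [[7,0.2,0],[0,0,-4]]
    - [[10.5,0.3,0],[0,0,-6]]
    - [[14,0.4,0],[0,0,-8]]
    - [[17.4,0.55,0.5],[0,0,-8.6]]
    - [[17.4,0.55,3],[0,0,-8.6]]
    - [[17.4,0.55,6],[0,0,-8.6]]
    - [[17.4,0.55,8],[0,0,-8.6]]

```text
t: 2.1
eef_pos: [0.6012, 0.2285, 0.1222]
tcp_rot: [-3.139, 0.002, 1.282]
contact_force: [-1.0, 0.3, 0.1]
width: 0.0941
finger_force: 0.0
```

```bash
python3 go.py .602 .23 .017 73.5; python3 - <<'E'
from station import camera
import cv2,numpy as np
t=camera("top");s=camera("scene")
np.savez("top1.npz",**t);np.savez("scene1.npz",**s)
f=lambda c,x0,y0,x1,y1:cv2.resize(c["pixels"][y0:y1,x0:x1,::-1],(400,300),interpolation=cv2.INTER_CUBIC)
cv2.imwrite("pics/g1.png",np.hstack([f(t,145,120,265,210),f(s,330,130,430,205)]))
E
```

```text
2.1 [0.6012 0.2285 0.1222] [-1.799e+02  1.000e-01  7.350e+01] [-1.   0.3  0.1] 0.0941 [ 0.306  0.58   1.319 -0.     1.245  0.595]
[ 0.19  0.06 10.52] [-0.1  0.1 -0. ]
```

View pics/g1.png

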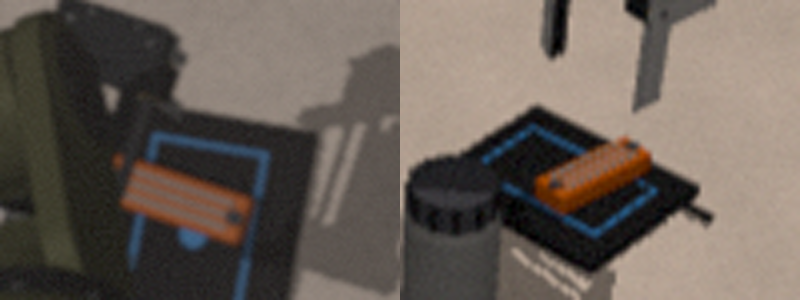

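The top half shows the gripper over the multitool (185,205 in the crop). In the scene half the fingers (555,50 and 650,105) straddle it, so I'm going down and gripping.

Emit:
arm_command:
  deltas:
    - [[0.1,0,3],[0,0,0]]
    - [[0.2,0,6],[0,0,0]]
    - [[0.2,0,8.5],[0,0,0]]
    - [[0.2,0,10],[0,0,0]]
    - [[0.2,0,10.6],[0,0,0]]
    - [[0.2,0,10.7],[0,0,0]]
    - [[0.2,0,10.7],[0,0,0]]
    - [[0.2,0,10.7],[0,0,0]]

```text
t: 2.87
eef_pos: [0.6036, 0.2303, 0.0204]
tcp_rot: [3.14, -0.001, 1.281]
contact_force: [0.4, -0.7, 0.1]
width: 0.0936
finger_force: 0.0
```

Emit:
arm_command:
  deltas:
    - [[0,0,0],[0,0,0]]
    - [[0,0,0],[0,0,0]]
    - [[0,0,0],[0,0,0]]
    - [[0,0,0],[0,0,0]]
    - [[0,0,0],[0,0,0]]
    - [[0,0,0],[0,0,0]]
    - [[0,0,0],[0,0,0]]
    - [[0,0,0],[0,0,0]]
  fingers: 1
  grip_force: 25

```text
t: 3.53
eef_pos: [0.6027, 0.2301, 0.0184]
tcp_rot: [-3.142, 0.0, 1.281]
contact_force: [-0.4, -0.0, -0.4]
width: 0.0436
finger_force: 0.0
```

```bash
python3 go.py .5 .42 .06 90
```

```text
3.5333 [0.6027 0.2301 0.0184] [-180.     0.    73.4] [-0.4 -0.  -0.4] 0.0436 [0.308 0.704 1.381 0.    1.057 0.598]
[ 15.27 -15.27  -4.16] [ -0.    0.  -16.6]
```

Emit:
arm_command:
  deltas:
    - [[0,0,0],[0,0,0]]
    - [[0,0,0],[0,0,0]]
    - [[0,0,0],[0,0,0]]
    - [[0,0,0],[0,0,0]]
    - [[0,0,-2],[0,0,0]]
    - [[0,0,-4],[0,0,0]]
    - [[0,0,-6],[0,0,0]]
    - [[0,0,-6],[0,0,0]]

```text
t: 4.2
eef_pos: [0.6044, 0.2306, 0.0824]
tcp_rot: [3.137, -0.003, 1.281]
contact_force: [-0.2, 0.8, -0.9]
width: 0.0356
finger_force: 25.0
```

```bash
python3 go.py .5 .42 .06 90
```

```text
4.2 [0.6044 0.2306 0.0824] [179.7  -0.2  73.4] [-0.2  0.8 -0.9] 0.0356 [ 0.308  0.625  1.347 -0.     1.164  0.598]
[ 15.16 -15.43   2.22] [  0.3  -0.1 -16.6]
```

Emit:
arm_command:
  deltas:
    - [[2.5,-2.6,0],[0,0,0]]
    - [[5,-5.2,0],[0,0,0]]
    - [[7.5,-7.8,0],[0,0,0]]
    - [[10,-10.4,0],[0,0,0]]
    - [[12.6,-13,0],[0,0,0]]
    - [[15.2,-15.4,0.5],[0,0,0]]
    - [[15.2,-15.4,3],[0,0,0]]
    - [[15.2,-15.4,5],[0,0,0]]

```text
t: 4.87
eef_pos: [0.4971, 0.4214, 0.0266]
tcp_rot: [-3.142, -0.0, 1.284]
contact_force: [0.8, -1.0, -2.3]
width: 0.0358
finger_force: 25.0
```

```bash
python3 go.py .5 .42 .0064 73.4
```

```text
4.8667 [0.4971 0.4214 0.0266] [-180.    -0.    73.6] [ 0.8 -1.  -2.3] 0.0358 [0.647 0.706 1.355 0.    1.08  0.934]
[-0.05  0.32  2.02] [-0.  -0.   0.2]
```

Emit:
arm_command:
  deltas:
    - [[0,0,0.7],[0,0,0]]
    - [[0,0,1.4],[0,0,0]]
    - [[0,0,1.8],[0,0,0]]
    - [[0,0,2],[0,0,0]]
    - [[0,0,2.1],[0,0,0]]
    - [[0,0,2.1],[0,0,0]]
    - [[0,0,2.1],[0,0,0]]
    - [[0,0,2.1],[0,0,0]]

```text
t: 5.53
eef_pos: [0.4989, 0.4198, 0.0081]
tcp_rot: [3.141, -0.001, 1.281]
contact_force: [0.2, 0.5, -1.2]
width: 0.0358
finger_force: 25.0
```

Emit:
arm_command:
  deltas:
    - [[0,0,0],[0,0,0]]
    - [[0,0,0],[0,0,0]]
    - [[0,0,0],[0,0,0]]
    - [[0,0,0],[0,0,0]]
    - [[0,0,-2],[0,0,0]]
    - [[0,0,-5],[0,0,0]]
    - [[0,0,-9],[0,0,0]]
    - [[0,0,-13],[0,0,0]]
  fingers: -1

```text
t: 6.2
eef_pos: [0.4981, 0.4194, 0.1385]
tcp_rot: [-3.141, 0.001, 1.281]
contact_force: [-0.2, 0.0, 1.3]
width: 0.0858
finger_force: 0.0
```

```bash
python3 go.py .54 -.24 .2 90; cat >fit.py <<'E'
import json,numpy as np
from scipy.spatial.transform import Rotation as Ro
def base(q):
    q1,q2,q3,q4,q5,q6=q
    R=Ro.from_euler("z",q1)*Ro.from_euler("y",q2+q3)*Ro.from_euler("z",q4)*Ro.from_euler("y",q5)*Ro.from_euler("z",q6)
    return R
def rows(q):
    z=Ro.from_euler("z",q[0]);f=lambda a,v:(z*Ro.from_euler("y",a)).apply(v)
    return np.c_[z.apply([1,0,0]),z.apply([0,1,0]),[0,0,1],f(q[1],[0,0,1]),f(q[1]+q[2],[1,0,0]),f(q[1]+q[2],[0,0,1]),base(q).apply([0,0,1])]
if __name__=="__main__":
    L=[json.loads(l) for l in open("log.jsonl")]
    A=np.vstack([rows(l["joint_positions"]) for l in L]);b=np.hstack([l["eef_pos"] for l in L])
    x,_,rk,sv=np.linalg.lstsq(A,b,rcond=1e-3);print(x.round(4),rk,sv.round(3),np.abs(A@x-b).max())
    for l in L[-3:]: print((base(l["joint_positions"]).inv()*Ro.from_euler("xyz",l["tcp_rot"])).as_matrix().round(3).tolist())
E
python3 fit.py
```

```text
6.2 [0.4981 0.4194 0.1385] [-1.799e+02  1.000e-01  7.340e+01] [-0.2  0.   1.3] 0.0858 [ 0.644  0.582  1.277 -0.     1.284  0.933]
[-62.    22.85  -6.09] [ -0.1   0.1 -16.6]
[-2.000e-04  3.660e-02 -2.700e-02  4.238e-01  3.820e-02  4.468e-01
  2.490e-02] 6 [5.185e+00 3.837e+00 2.646e+00 5.830e-01 1.720e-01 1.450e-01 5.000e-03] 0.0013106857899846114
[[0.0, -1.0, -0.0], [1.0, 0.0, 0.0], [-0.0, -0.0, 1.0]]
[[0.0, -1.0, 0.0], [1.0, 0.0, 0.0], [-0.0, 0.0, 1.0]]
[[0.0, -1.0, 0.0], [1.0, 0.0, 0.0], [-0.0, 0.0, 1.0]]
```

Emit:
arm_command:
  deltas:
    - [[-3.7,1.3,-1],[2,0,0]]
    - [[-7.5,2.7,-2],[4,0,0]]
    - [[-11.3,4.1,-3],[8,0,0]]
    - [[-15.1,5.5,-4],[12,0,0]]
    - [[-19,7,-5],[16,0,0]]
    - [[-22.8,8.4,-6],[20,0,0]]
    - [[-26.6,9.8,-6.5],[24,0,0]]
    - [[-30.4,11.2,-6.5],[24,0,0]]
  fingers: 1

```text
t: 6.87
eef_pos: [0.5195, 0.0938, 0.2029]
tcp_rot: [-2.719, -0.001, 1.28]
contact_force: [0.6, -0.8, -0.9]
width: 0.0392
finger_force: 0.0
```

```bash
python3 go.py .54 -.24 .15 86.7; python3 fit.py
```

```text
6.8667 [0.5195 0.0938 0.2029] [-155.8   -0.    73.3] [ 0.6 -0.8 -0.9] 0.0392 [0.04  0.497 1.31  0.136 1.735 0.326]
[-31.39  12.69   0.06] [-24.1  -2.9 -13.2]
[-0.      0.0366  0.2212  0.4242  0.0409  0.4475  0.2706] 7 [5.549 4.082 2.829 0.597 0.378 0.189 0.11 ] 4.440892098500626e-16
[[0.0, -1.0, 0.0], [1.0, 0.0, 0.0], [-0.0, 0.0, 1.0]]
[[0.0, -1.0, 0.0], [1.0, 0.0, 0.0], [-0.0, 0.0, 1.0]]
[[0.0, -1.0, 0.0], [1.0, 0.0, 0.0], [-0.0, 0.0, 1.0]]
```

Emit:
arm_command:
  deltas:
    - [[-3.7,1.5,0],[-3,0,-1.6]]
    - [[-7.4,3,0],[-6,0,-3.2]]
    - [[-11.1,4.5,0],[-9,-1,-4.8]]
    - [[-14.8,6,0],[-12,-1.5,-6.4]]
    - [[-18.5,7.5,0],[-15,-2,-8]]
    - [[-22.2,9,0],[-18,-2.5,-9.6]]
    - [[-25.9,10.5,0],[-21,-2.8,-11.4]]
    - [[-29.6,12,0],[-24.1,-2.9,-13.2]]

```text
t: 7.53
eef_pos: [0.5395, -0.2204, 0.1538]
tcp_rot: [3.135, 0.003, 1.517]
contact_force: [0.2, 0.1, -0.4]
width: 0.0003
finger_force: 0.0
```

```bash
python3 go.py .54 -.24 .10 86.7; cat >ik.py <<'E'
import numpy as np
from fit import base,rows
from scipy.spatial.transform import Rotation as Ro
from scipy.optimize import least_squares
X=np.array([0,.0366,.2212,.4242,.0409,.4475,.2706]);C=Ro.from_euler("z",90,degrees=True)
lo=np.array([-3.03,-.79,.23,-1.04,0,-2.55]);hi=np.array([3.03,2.21,2.52,4.18,3.07,2.55])
def fk(q): return rows(q)@X,base(q)*C
def ik(p,R,seeds=None,n=60):
    out=[];rng=np.random.default_rng(0)
    for q0 in (seeds if seeds is not None else rng.uniform(lo+.05,hi-.05,(n,6))):
        f=lambda q:np.r_[(fk(q)[0]-p)*5,(fk(q)[1].inv()*R).as_rotvec()]
        r=least_squares(f,q0,bounds=(lo,hi))
        if r.cost<1e-9 and not any(np.abs(r.x-o).max()<.02 for o in out): out.append(r.x)
    return out
def tool(az,pitch,flip):
    """tool z at azimuth az, pitched down; y horizontal; flip=False: y to the left of az (looking along), tool x then ..."""
    a,p=np.radians([az,pitch]);z=np.array([np.cos(p)*np.cos(a),np.cos(p)*np.sin(a),-np.sin(p)])
    y=np.array([-np.sin(a),np.cos(a),0])*(-1 if flip else 1)
    return Ro.from_matrix(np.c_[np.cross(y,z),y,z])
def case2w(x,y,z):
    a=np.radians(86.7);return np.array([.537+x*np.cos(a)-y*np.sin(a),-.286+x*np.sin(a)+y*np.cos(a),z])
E
python3 - <<'E'
from ik import *
np.set_printoptions(precision=2,suppress=True)
P=22;s=.039;a=52.5;th=a-P
g=case2w(.015-.609*s,0,.066+.793*s)
pc=np.array([.582,.220,.024]);ps=-8.6;u=np.array([np.cos(np.radians(ps)),np.sin(np.radians(ps)),0])
for fl in(0,1):
    R=tool(86.7,P,fl);print("grasp",fl,(g+.019*R.as_matrix()[:,2]).round(3));[print(q) for q in ik(g+.019*R.as_matrix()[:,2],R)]
    R=tool(ps,th,1-fl);p=pc-s*u+.019*R.as_matrix()[:,2];print("place",fl,p.round(3));[print(q) for q in ik(p,R)]
E
```

```text
7.5333 [ 0.5395 -0.2204  0.1538] [179.6   0.2  86.9] [ 0.2  0.1 -0.4] 0.0003 [-4.500e-01  4.130e-01  1.492e+00 -1.000e-03  1.230e+00 -3.960e-01]
[-1.93  0.12  5.39] [0.4 0.2 0.2]
grasp 0 [ 0.54 -0.28  0.09]
[-0.84  1.04  1.02  0.8   1.98  2.33]
place 0 [0.56 0.22 0.01]
grasp 1 [ 0.54 -0.28  0.09]
[-0.84  1.04  1.02  0.8   1.98 -0.82]
place 1 [0.56 0.22 0.01]
```

Emit:
arm_command:
  deltas:
    - [[-0.6,0,1.5],[0,0,0]]
    - [[-1.2,0,3],[0,0,0]]
    - [[-1.9,0,4.5],[0.2,0.1,0.1]]
    - [[-1.9,0.1,5.4],[0.2,0.1,0.1]]
    - [[-1.9,0.1,5.4],[0.2,0.1,0.1]]
    - [[-1.9,0.1,5.4],[0.2,0.1,0.1]]
    - [[-1.9,0.1,5.4],[0.2,0.1,0.1]]
    - [[-1.9,0.1,5.4],[0.2,0.1,0.1]]

```text
t: 8.2
eef_pos: [0.5402, -0.2374, 0.1006]
tcp_rot: [3.14, 0.001, 1.514]
contact_force: [0.0, 0.4, -0.1]
width: 0.0001
finger_force: 0.0
```

```bash
python3 go.py .54 -.24 .06 86.7; python3 - <<'E'
from ik import *
np.set_printoptions(precision=2,suppress=True)
s=.039
pc=np.array([.582,.220,.024])
for ps in(-8.6,171.4):
  u=np.array([np.cos(np.radians(ps)),np.sin(np.radians(ps)),0])
  for th in (25,30,35,40,45,55,65):
    for fl in (0,1):
      R=tool(ps,th,fl);p=pc-s*u+.019*R.as_matrix()[:,2];print(ps,th,fl,ik(p,R,n=25))
E
```

```text
8.2 [ 0.5402 -0.2374  0.1006] [179.9   0.   86.8] [ 0.   0.4 -0.1] 0.0001 [-0.476  0.489  1.514 -0.     1.137 -0.419]
[-0.26 -0.01  4.06] [0.1 0.  0.1]
-8.6 25 0 [array([0.6 , 0.67, 2.05, 4.1 , 0.85, 1.19])]
-8.6 25 1 [array([ 0.6 ,  0.67,  2.05,  4.1 ,  0.85, -1.95])]
-8.6 30 0 [array([0.58, 0.62, 2.04, 4.17, 0.74, 1.1 ])]
-8.6 30 1 [array([ 0.58,  0.62,  2.04,  4.17,  0.74, -2.04])]
-8.6 35 0 []
-8.6 35 1 []
-8.6 40 0 []
-8.6 40 1 []
-8.6 45 0 []
-8.6 45 1 []
-8.6 55 0 []
-8.6 55 1 []
-8.6 65 0 [array([ 0.43,  0.51,  1.83, -0.52,  0.49, -0.57])]
-8.6 65 1 []
171.4 25 0 []
171.4 25 1 []
171.4 30 0 [array([0.17, 1.46, 0.29, 0.41, 2.38, 2.04])]
171.4 30 1 [array([ 0.17,  1.46,  0.29,  0.41,  2.38, -1.11])]
171.4 35 0 [array([0.18, 1.37, 0.42, 0.35, 2.26, 1.99])]
171.4 35 1 [array([ 0.18,  1.37,  0.42,  0.35,  2.26, -1.16])]
171.4 40 0 [array([0.18, 1.29, 0.53, 0.3 , 2.14, 1.95])]
171.4 40 1 [array([ 0.18,  1.29,  0.53,  0.3 ,  2.14, -1.19])]
171.4 45 0 [array([0.19, 1.22, 0.63, 0.26, 2.03, 1.93])]
171.4 45 1 [array([ 0.19,  1.22,  0.63,  0.26,  2.03, -1.21])]
171.4 55 0 [array([0.2 , 1.09, 0.81, 0.2 , 1.81, 1.91])]
171.4 55 1 [array([ 0.2 ,  1.09,  0.81,  0.2 ,  1.81, -1.23])]
171.4 65 0 [array([0.22, 0.98, 0.98, 0.15, 1.6 , 1.91])]
171.4 65 1 [array([ 0.22,  0.98,  0.98,  0.15,  1.6 , -1.23])]
```

Place pose with the dotted end towards the robot is reachable in the same arm configuration as the grasp. Now pressing the dot.

Emit:
arm_command:
  deltas:
    - [[-0.2,0,1],[0,0,0]]
    - [[-0.2,0,1.6],[0,0,0]]
    - [[-0.2,0,2],[0,0,0]]
    - [[-0.2,0,2.5],[0,0,0]]
    - [[-0.2,0,3],[0,0,0]]
    - [[-0.2,0,3.4],[0,0,0]]
    - [[-0.2,0,3.8],[0,0,0]]
    - [[-0.2,0,4.2],[0,0,0]]

```text
t: 8.87
eef_pos: [0.5397, -0.2397, 0.0577]
tcp_rot: [3.141, 0.0, 1.513]
contact_force: [-4.1, 6.6, 24.2]
width: 0.0007
finger_force: 10.6
```

Emit:
arm_command:
  deltas:
    - [[0,0,0.2],[0,0,0]]
    - [[0,0,0.4],[0,0,0]]
    - [[0,0,0.4],[0,0,0]]
    - [[0,0,0.4],[0,0,0]]
    - [[0,0,0.4],[0,0,0]]
    - [[0,0,0.4],[0,0,0]]
    - [[0,0,0.4],[0,0,0]]
    - [[0,0,0.4],[0,0,0]]

```text
t: 9.53
eef_pos: [0.5408, -0.2392, 0.0563]
tcp_rot: [3.138, 0.0, 1.514]
contact_force: [-5.4, 10.9, 25.7]
width: 0.001
finger_force: 12.3
```

```bash
python3 go.py .54 -.24 .18 86.7; python3 - <<'E'
from station import camera
import cv2,numpy as np
t=camera("top");s=camera("scene")
f=lambda c,x0,y0,x1,y1:cv2.resize(c["pixels"][y0:y1,x0:x1,::-1],(400,300),interpolation=cv2.INTER_CUBIC)
cv2.imwrite("pics/g2.png",np.hstack([f(t,360,160,480,250),f(s,190,190,350,310)]))
E
```

```text
9.5333 [ 0.5408 -0.2392  0.0563] [179.8   0.   86.7] [-5.4 10.9 25.7] 0.001 [-4.790e-01  5.470e-01  1.541e+00  1.000e-03  1.051e+00 -4.230e-01]
[ -0.09  -0.04 -12.37] [0.2 0.  0. ]
```

View pics/g2.png

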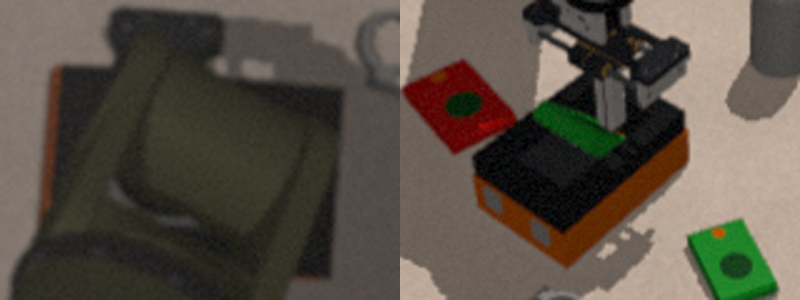

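The light is tilted about 25° (crop 580,130) with the finger still bearing on it at about 26 N. I'll ease off slightly to see whether it drops.

Emit:
arm_command:
  deltas:
    - [[0,0,-0.2],[0,0,0]]
    - [[0,0,-0.4],[0,0,0]]
    - [[0,0,-0.4],[0,0,0]]
    - [[0,0,-0.4],[0,0,0]]
    - [[0,0,-0.4],[0,0,0]]
    - [[0,0,-0.4],[0,0,0]]
    - [[0,0,-0.4],[0,0,0]]
    - [[0,0,-0.4],[0,0,0]]

```text
t: 10.3
eef_pos: [0.5399, -0.2395, 0.0579]
tcp_rot: [3.141, -0.0, 1.513]
contact_force: [1.3, 6.0, 5.4]
width: 0.0001
finger_force: 4.0
```

```bash
python3 go.py .54 -.24 .18 86.7; python3 - <<'E'
from station import camera
import cv2,numpy as np
s=camera("scene")
cv2.imwrite("pics/g3.png",cv2.resize(s["pixels"][200:290,200:320,::-1],(800,600),interpolation=cv2.INTER_CUBIC))
E
```

```text
10.3 [ 0.5399 -0.2395  0.0579] [180.   -0.   86.7] [1.3 6.  5.4] 0.0001 [-0.48   0.544  1.54   0.     1.056 -0.423]
[ -0.05   0.02 -12.21] [ 0. -0.  0.]
```

View pics/g3.png

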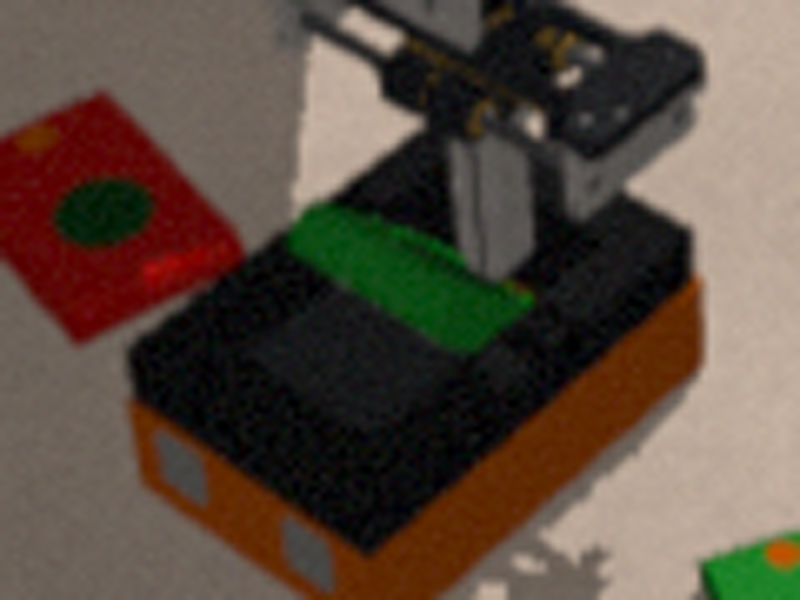

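The light stands steeply and the finger only brushes its back, so it has probably already dropped into the well. Withdrawing the finger upward.

Emit:
arm_command:
  deltas:
    - [[0,0,-0.5],[0,0,0]]
    - [[0,0,-1],[0,0,0]]
    - [[0,0,-2],[0,0,0]]
    - [[0,0,-5],[0,0,0]]
    - [[0,0,-8],[0,0,0]]
    - [[0,0,-12],[0,0,0]]
    - [[0,0,-15],[0,0,0]]
    - [[0,0,-18],[0,0,0]]
  fingers: -1

```text
t: 11.02
eef_pos: [0.5393, -0.2399, 0.2406]
tcp_rot: [3.14, 0.001, 1.513]
contact_force: [0.0, -0.1, 0.3]
width: 0.05
finger_force: 0.0
```

```bash
python3 go.py .54 -.45 .2 86.7; python3 - <<'E'
from station import camera
import cv2,numpy as np
s=camera("scene");t=camera("top");np.savez("scene2.npz",**s);np.savez("top2.npz",**t)
cv2.imwrite("pics/g4.png",np.hstack([cv2.resize(c["pixels"][b:b+90,a:a+80,::-1],(400,450),interpolation=cv2.INTER_CUBIC) for c,a,b in((s,225,200),(t,380,165))]))
E
```

```text
11.0167 [ 0.5393 -0.2399  0.2406] [1.799e+02 1.000e-01 8.670e+01] [ 0.  -0.1  0.3] 0.05 [-4.800e-01  3.660e-01  1.351e+00 -1.000e-03  1.422e+00 -4.230e-01]
[-20.97   1.28   4.09] [ 0.1  0.1 -0. ]
```

View pics/g4.png

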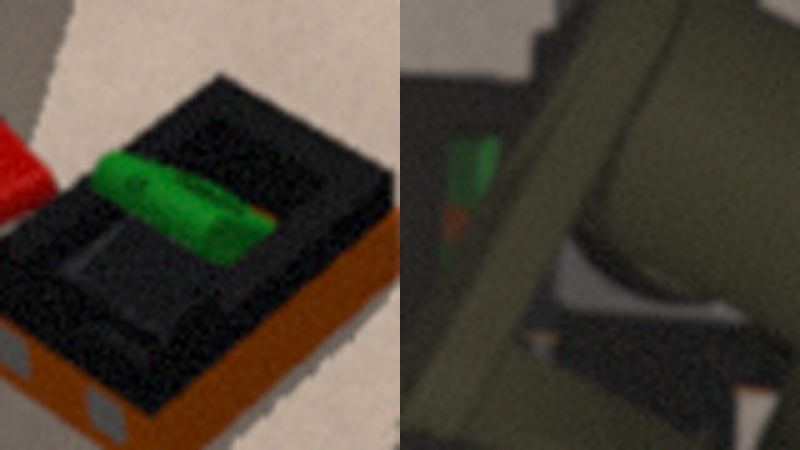

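```bash
python3 - <<'E'
from h import *; from ik import *
import itertools
s=Cam(np.load("scene2.npz"))
hsv=cv2.cvtColor(s.im,cv2.COLOR_RGB2HSV).astype(int);m=((hsv[:,:,0]>40)&(hsv[:,:,0]<85)&(hsv[:,:,1]>120));k=np.zeros(m.shape,bool);k[220:262,236:290]=m[220:262,236:290]
print(k.sum(),np.argwhere(k).min(0),np.argwhere(k).max(0))
def hull(a,dx,dy,dz):
    a=np.radians(a);u=np.array([np.cos(a),-np.sin(a)]);n=np.array([np.sin(a),np.cos(a)])
    Mz=22+53*np.sin(a)+dz*1e3;M=np.array([6+( 12+(58-Mz)*n[1])/n[0]+dx*1e3,Mz])
    P=[]
    for ph in np.linspace(0,2*np.pi,24):
        for y in(-.04,.04):
            c=M-53*u+12*np.array([np.cos(ph),np.sin(ph)])
            P.append(case2w(c[0]/1e3,y+dy,c[1]/1e3))
    for sg in(-12,12):
        for y in(-.04,.04):
            c=M-53*u+sg*n; L=(c[1]-80)/np.sin(a); c=c+u*min(L,80) 
            P.append(case2w(c[0]/1e3,y+dy,c[1]/1e3))
    return np.array(P),M
def iou(p):
    P,_=hull(*p);im=np.zeros((400*4,640*4),np.uint8);cv2.fillConvexPoly(im,cv2.convexHull(np.round(s.proj(P)*4+1.5).astype(np.int32)),1)
    im=cv2.resize(im.astype(np.float32),(640,400),interpolation=cv2.INTER_AREA)
    return np.minimum(im,k).sum()/np.maximum(im,k).sum()
r=sorted(((iou(p),p) for p in itertools.product((46,50,52.5,55,58),(-.004,0,.004),(-.006,-.003,0,.003,.006),(-.004,0,.004))),reverse=True)
for q in r[:10]: print(round(q[0],3),q[1],hull(*q[1])[1])
print(iou((52.5,0,0,0)))
E
```

```text
491 [223 236] [261 289]
0.748 (46, 0.004, -0.003, 0.004) [20.76711025 64.12500942]
0.739 (50, 0.004, -0.003, 0.004) [18.44833236 66.60035549]
0.739 (46, 0.004, 0, 0) [24.62986535 60.12500942]
0.733 (46, 0.004, -0.003, 0) [24.62986535 60.12500942]
0.732 (50, 0.004, -0.006, 0.004) [18.44833236 66.60035549]
0.728 (46, 0.004, 0, 0.004) [20.76711025 64.12500942]
0.726 (50, 0.004, -0.003, 0) [21.80473088 62.60035549]
0.723 (46, 0.004, -0.006, 0.004) [20.76711025 64.12500942]
0.717 (46, 0.004, 0.003, 0) [24.62986535 60.12500942]
0.708 (46, 0.004, 0, -0.004) [28.49262045 56.12500942]
0.66576123
```

```bash
python3 - <<'E'
from h import *; from ik import *; from go import delta
from scipy.optimize import minimize
s=Cam(np.load("scene2.npz"))
hsv=cv2.cvtColor(s.im,cv2.COLOR_RGB2HSV).astype(int);m=((hsv[:,:,0]>40)&(hsv[:,:,0]<85)&(hsv[:,:,1]>130)&(hsv[:,:,2]>45)).astype(np.uint8);k=np.zeros((400,640),np.uint8);k[220:262,236:290]=m[220:262,236:290]
k=cv2.morphologyEx(k,cv2.MORPH_OPEN,np.ones((2,2),np.uint8))
c=max(cv2.findContours(k,0,1)[0],key=cv2.contourArea);k[:]=0;cv2.drawContours(k,[c],-1,1,-1);k=k>0
print(k.sum(),np.argwhere(k).min(0),np.argwhere(k).max(0))
def hull(a,dy,h,ex):
    # end centre (ex,h) mm in case xz
    a=np.radians(a);u=np.array([np.cos(a),-np.sin(a)]);n=np.array([np.sin(a),np.cos(a)]);E=np.array([ex,h]);P=[]
    for y in(-.04,.04):
        for ph in np.linspace(0,2*np.pi,24): q=E+12*np.array([np.cos(ph),np.sin(ph)]);P.append(case2w(q[0]/1e3,y+dy/1e3,q[1]/1e3))
        for sg in(-12,12):
            q=E+sg*n;q=q+u*(q[1]-80)/np.sin(a);P.append(case2w(q[0]/1e3,y+dy/1e3,q[1]/1e3))
    return np.array(P)
def cost(p):
    im=np.zeros((3200,5120),np.uint8);cv2.fillConvexPoly(im,cv2.convexHull(np.round(s.proj(hull(*p))*8+3.5).astype(np.int32)),1)
    im=cv2.resize(im[1600:2240,1760:2400].astype(np.float32),(80,80),interpolation=cv2.INTER_AREA);kk=k[200:280,220:300]
    return -np.minimum(im,kk).sum()/np.maximum(im,kk).sum()
print("nominal",cost((52.5,0,108,-17.3)))
for a in(50,52.5,55):
    r=minimize(lambda q:cost((a,*q)),(0,108,-17.3),method="Nelder-Mead",options=dict(initial_simplex=[(0,108,-17),(4,108,-17),(0,112,-17),(0,108,-10)]));print(a,r.x,r.fun)
P=19;s_=.041;a=52.5
g=case2w(.015-.609*s_,0,.066+.793*s_);R=tool(86.7,P,1);z=R.as_matrix()[:,2]
np.set_printoptions(precision=3,suppress=True)
for b in (.16,.08,0):
    p=g+(.019-b)*z;print(b,p,ik(p,R,[np.array([-.84,1.04,1.02,.8,1.98,-.82])]),*delta(p,R))
E
```

```text
418 [231 244] [253 280]
nominal -0.70219374
50 [ -8.27870604 110.78284159 -19.35002489] -0.8344969153404236
52.5 [ -7.91624187 110.25011197 -18.43318443] -0.7877823710441589
55 [ -8.01898178 105.74174028 -14.34824303] -0.7481532692909241
0.16 [ 0.529 -0.429  0.144] [array([-0.969,  1.347,  0.319,  0.972,  2.365, -0.516])] [-18.85  -0.18  10.01] [ 0.4 71.2  0.3]
0.08 [ 0.533 -0.354  0.118] [array([-0.911,  1.16 ,  0.741,  0.856,  2.175, -0.715])] [-11.27  -0.2   12.59] [ 0.4 71.2  0.3]
0 [ 0.537 -0.278  0.092] [array([-0.845,  1.063,  0.999,  0.836,  2.023, -0.806])] [-3.7  -0.22 15.16] [ 0.4 71.2  0.3]
```

Emit:
arm_command:
  deltas:
    - [[-2,0,0],[0,7,0]]
    - [[-4,0,0.5],[0,14,0]]
    - [[-6,0,1],[0,21,0]]
    - [[-8,0,1.5],[0,28,0]]
    - [[-10,0,2],[0,35,0]]
    - [[-12,0,2.5],[0,42,0]]
    - [[-13.5,-0.1,3],[0,49,0]]
    - [[-15,-0.2,3.5],[0,56,0]]

```text
t: 11.78
eef_pos: [0.5278, -0.391, 0.2026]
tcp_rot: [3.14, -0.982, 1.514]
contact_force: [0.9, 0.4, 0.3]
width: 0.0939
finger_force: 0.0
```

```bash
python3 - <<'E'
from ik import *; from go import delta,rec
s=rec();print(s["eef_pos"],s["joint_positions"].round(2))
R=tool(86.7,19,1);print(R.as_matrix().round(3))
print(*delta([.531,-.391,.131],R,s))
E
```

```text
[ 0.5278395  -0.39098012  0.20257597] [-0.92  1.02  0.66  0.72  2.17 -0.67]
[[ 0.019  0.998  0.054]
 [ 0.325 -0.058  0.944]
 [ 0.946  0.    -0.326]]
[-5.94  0.31  3.99] [ 0.  14.7  0. ]
```

Emit:
arm_command:
  deltas:
    - [[-1,0.1,0.7],[0,3,0]]
    - [[-2,0.1,1.4],[0,6,0]]
    - [[-3,0.2,2.1],[0,9,0]]
    - [[-4,0.2,2.8],[0,12,0]]
    - [[-5,0.3,3.5],[0,14.7,0]]
    - [[-5.9,0.3,4],[0,14.7,0]]
    - [[-5.9,0.3,4],[0,14.7,0]]
    - [[-5.9,0.3,4],[0,14.7,0]]

```text
t: 12.45
eef_pos: [0.5319, -0.3894, 0.1314]
tcp_rot: [-3.141, -1.232, 1.513]
contact_force: [0.1, -0.3, 1.2]
width: 0.0942
finger_force: 0.0
```

```bash
python3 - <<'E'
from ik import *; from go import delta,rec
from station import camera
import cv2
s=rec();print(s["t"],s["eef_pos"],s["joint_positions"].round(2))
R=tool(86.7,19,1);print(*delta([.537,-.278,.092],R,s))
s=camera("scene");t=camera("top");np.savez("scene3.npz",**s);np.savez("top3.npz",**t)
cv2.imwrite("pics/g5.png",np.hstack([cv2.resize(c["pixels"][b:b+90,a:a+80,::-1],(400,450),interpolation=cv2.INTER_CUBIC) for c,a,b in((s,215,200),(t,380,165))]))
E
```

```text
12.45 [ 0.53190131 -0.38943971  0.13140703] [-0.94  1.23  0.58  0.89  2.25 -0.65]
[-1.000e-02 -1.300e-01  1.183e+01] [-0.   0.4 -0. ]
```

View pics/g5.png

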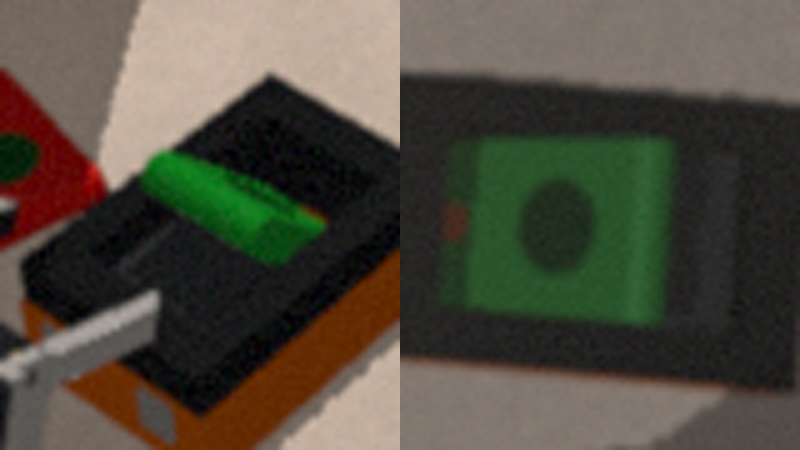

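Top view is clear: the raised end's edge runs from (435.2,192.6) to (432,230.2), with the dark lens-back circle at (431,210).

```bash
python3 - <<'E'
from h import *; from ik import case2w
t=Cam(np.load("top3.npz"));s=Cam(np.load("scene3.npz"));np.set_printoptions(precision=4,suppress=True)
P=t.at([(435.2,192.6),(432,230.2)],.108);print(P,P.mean(0),np.linalg.norm(P[0]-P[1]),np.degrees(np.arctan2(*(P[0]-P[1])[[1,0]])))
hsv=cv2.cvtColor(t.im,cv2.COLOR_RGB2HSV).astype(int);m=((hsv[:,:,0]>45)&(hsv[:,:,0]<80)&(hsv[:,:,1]>120)).astype(np.uint8);m[:,:390]=0;m[:,440:]=0;m[:185]=0;m[240:]=0
for c in (405,415,425,430,433): 
    r=np.where(m[:,c])[0];print(c,r.min(),r.max()+1)
print("nominal end",case2w(-.0293,.04,.108),case2w(-.0293,-.04,.108))
# raised end's corner tops in scene: crop (150,158)->, (285,262)
q=lambda x,y:(215+x/5,200+y/5)
for u in (q(143,180),q(283,265)): print("scene",s.at([u],.108))
E
```

```text
[[ 0.5766 -0.3174  0.108 ]
 [ 0.4939 -0.3111  0.108 ]] [ 0.5352 -0.3142  0.108 ] 0.08289543064771039 -4.3238031191971595
405 194 227
415 193 228
425 194 229
430 194 229
433 194 212
nominal end [ 0.4954 -0.3129  0.108 ] [ 0.5752 -0.3176  0.108 ]
scene [[ 0.502  -0.3117  0.108 ]]
scene [[ 0.6006 -0.3173  0.108 ]]
```

The top view agrees with the nominal tipped pose to within 1–2 mm, so I'm going in.

Emit:
arm_command:
  deltas:
    - [[0,-0.1,2],[0,0,0]]
    - [[0,-0.1,4],[0,0,0]]
    - [[0,-0.1,6],[0,0,0]]
    - [[0,-0.1,8],[0,0,0]]
    - [[0,-0.1,9.5],[0,0,0]]
    - [[0,-0.1,10.8],[0,0,0]]
    - [[0,-0.1,11.6],[0,0,0]]
    - [[0,-0.1,11.8],[0,0,0]]

```text
t: 13.22
eef_pos: [0.5377, -0.2773, 0.0934]
tcp_rot: [3.139, -1.232, 1.517]
contact_force: [-0.8, 0.1, -0.4]
width: 0.0943
finger_force: 0.0
```

Emit:
arm_command:
  deltas:
    - [[0,0,0],[0,0,0]]
    - [[0,0,0],[0,0,0]]
    - [[0,0,0],[0,0,0]]
    - [[0,0,0],[0,0,0]]
    - [[0,0,0],[0,0,0]]
    - [[0,0,0],[0,0,0]]
    - [[0,0,0],[0,0,0]]
    - [[0,0,0],[0,0,0]]
  fingers: 1
  grip_force: 55

```text
t: 13.88
eef_pos: [0.5374, -0.2784, 0.0927]
tcp_rot: [3.14, -1.234, 1.515]
contact_force: [-0.1, -2.9, 5.1]
width: 0.0795
finger_force: 55.0
```

```bash
python3 - <<'E'
from ik import *; from go import delta,rec
np.set_printoptions(precision=3,suppress=True)
s=rec();print(s["t"],s["eef_pos"],s["joint_positions"].round(2),s["contact_force"],s["moment"],s["width"],s["finger_force"])
E
```

```text
13.8833 [ 0.537 -0.278  0.093] [-0.84  1.06  1.    0.83  2.02 -0.81] [-0.144 -2.93   5.117] [ 0.296 -0.326 -0.059] 0.07951391689845386 54.984929859638214
```

Emit:
arm_command:
  deltas:
    - [[0.5,0,-0.2],[0,0,0]]
    - [[1.4,0,-0.5],[0,0,0]]
    - [[2.8,0,-1],[0,0,0]]
    - [[4.7,0,-1.6],[0,0,0]]
    - [[7.1,0,-2.4],[0,0,0]]
    - [[9.5,0,-3.3],[0,0,0]]
    - [[11.8,0,-4.1],[0,0,0]]
    - [[14.2,0,-4.9],[0,0,0]]

```text
t: 14.55
eef_pos: [0.5372, -0.2772, 0.245]
tcp_rot: [3.141, -1.233, 1.514]
contact_force: [0.2, -0.0, -1.8]
width: 0.0796
finger_force: 55.0
```

```bash
python3 - <<'E'
from ik import *; from go import delta,rec
from station import camera
import cv2
np.set_printoptions(precision=3,suppress=True)
s=rec();print(s["t"],s["eef_pos"],s["joint_positions"].round(2),s["contact_force"],s["moment"],s["width"],s["finger_force"])
s=camera("scene");t=camera("top");np.savez("scene4.npz",**s);np.savez("top4.npz",**t)
cv2.imwrite("pics/g6.png",np.hstack([cv2.resize(c["pixels"][b:b+120,a:a+110,::-1],(400,436),interpolation=cv2.INTER_CUBIC) for c,a,b in((s,200,160),(t,375,150))]))
E
```

```text
14.55 [ 0.537 -0.277  0.245] [-0.84  0.87  0.97  0.93  2.16 -0.61] [ 0.173 -0.009 -1.822] [-0.772 -0.011  0.003] 0.07957487418005084 54.987923204898834
```

View pics/g6.png

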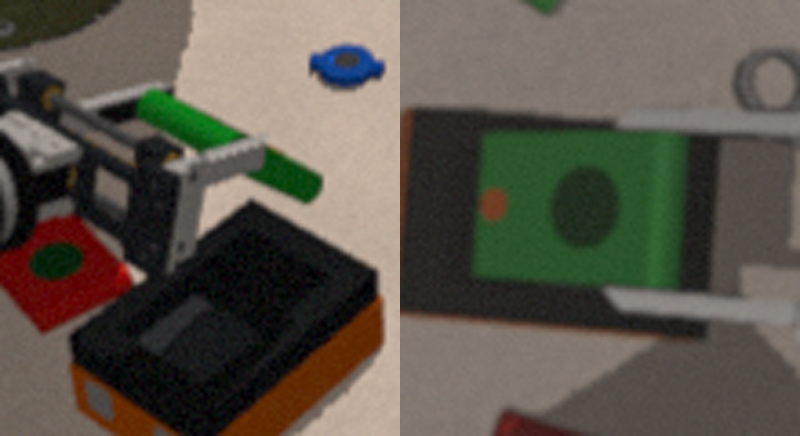

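The light is held clear of the case, with the dot at crop (494,205), that is top pixel (401,206). It looks flatter than before, so I'll measure its angle in the grip.

```bash
cat >ang.py <<'E'
from h import *; from ik import *; from go import rec
def model(s,sv,a):
    """points for light held; a=angle of light x from tool z (deg) about tool y, toward tool -x"""
    R=Ro.from_euler("xyz",s["tcp_rot"]).as_matrix();x,y,z=R.T;G=s["eef_pos"]-.019*z
    c,d=np.cos(np.radians(a)),np.sin(np.radians(a));u=c*z-d*x;n=d*z+c*x;M=G+sv*u
    return M,u,n,y
if __name__=="__main__":
    np.set_printoptions(precision=1,suppress=True)
    s=rec();t=Cam(np.load("top4.npz"));sc=Cam(np.load("scene4.npz"))
    for sv in(.041,.046):
      for a in range(5,45,5):
        M,u,n,y=model(s,sv,a)
        E=M-.053*u;F=M+.053*u;ph=np.linspace(0,6.28,40)[:,None];ring=lambda C:C+.012*(np.cos(ph)*u+np.sin(ph)*n)
        print(sv,a,"dot",t.proj(M+.046*u+.012*n)[0],"cols",t.proj(ring(F))[:,0].min(),t.proj(ring(E))[:,0].max(),"scene low end row",sc.proj(ring(F)+.04*y)[:,1].max(),sc.proj(ring(F)+.04*y)[:,0].max(),"hi",sc.proj(ring(E)-.04*y)[:,1].min())
E
python3 ang.py
```

```text
0.041 5 dot [394.8 204.9] cols 386.90243038796166 455.1375724442513 scene low end row 199.91710643728263 292.6379582154587 hi 183.72916800236354
0.041 10 dot [395.6 205.2] cols 388.31939830927377 455.04019932827543 scene low end row 202.88289401855593 291.7926581825914 hi 183.33788324916532
0.041 15 dot [396.6 205.4] cols 390.02779961002585 454.85578943429346 scene low end row 205.84405169146817 290.7784080854051 hi 182.92599641243825
0.041 20 dot [398.  205.7] cols 392.05593134276177 454.6532382877134 scene low end row 208.80637457813467 289.61927426086174 hi 182.53047516640657
0.041 25 dot [399.7 206. ] cols 394.33429481785515 454.37904055432807 scene low end row 211.7272620903586 288.3008546182642 hi 182.13184392630308
0.041 30 dot [401.6 206.3] cols 396.89879460099536 454.074392138014 scene low end row 214.61510759172637 286.85753337503706 hi 181.74460451046107
0.041 35 dot [403.9 206.6] cols 399.6725810355357 453.71839230148913 scene low end row 217.42540143358693 285.2675357357803 hi 181.37156848206826
0.041 40 dot [406.3 206.9] cols 402.69528282602715 453.3206902814502 scene l
[... 526 characters left out ...]
6] cols 389.92614198789533 452.0760827221042 scene low end row 208.97912189800346 290.6553830718173 hi 182.8147739873461
0.046 25 dot [397.6 205.9] cols 392.3293530931479 451.9143131136659 scene low end row 212.04448185655863 289.2713363457649 hi 182.5815848097711
0.046 30 dot [399.7 206.3] cols 395.03243877336246 451.73600016630445 scene low end row 215.07416329495186 287.7569475267081 hi 182.35695420281797
0.046 35 dot [402.1 206.6] cols 397.94989326746986 451.5300102060604 scene low end row 218.02422637507667 286.0891244328306 hi 182.1408455510952
0.046 40 dot [404.7 206.9] cols 401.1275159643773 451.2948474048541 scene low end row 220.90388910566583 284.3134202759701 hi 181.9260726344118
```

```bash
python3 - <<'E'
from h import *
from ik import *; from go import delta,rec
np.set_printoptions(precision=3,suppress=True)
t=Cam(np.load("top4.npz"))
a=blob(t,"black",(160,148,245,235));c=t.at(a[1],.012);print("pad",c[:,:2].tolist(),c.mean(0))
a=blob(t,"blue",(172,152,240,228));print(a)
st=rec();s=.041;pc=np.array([.582,.220,.024]);ps=171.4;u=np.array([np.cos(np.radians(ps)),np.sin(np.radians(ps)),0])
for th in (29,31,33):
  for up in(0,.1,.2):
    R=tool(ps,th,0);p=pc-s*u+.019*R.as_matrix()[:,2]+[0,0,up];print(th,up,p,ik(p,R,[np.array([.17,1.4,.4,.4,2.3,2.0])]))
# search canister
print("canister",t.at([(288,180)],.15))
cv2.imwrite("pics/g7.png",cv2.resize(t.im[60:260,120:340,::-1],(660,600),interpolation=cv2.INTER_CUBIC))
E
```

```text
pad [[0.503565107110876, 0.30507218529362923], [0.6841550827150397, 0.2793727846852845], [0.6606590441022411, 0.13484798262259995], [0.48064874752057757, 0.16177697959215354]] [0.582 0.22  0.012]
(array([202.435, 189.782]), array([[200., 193.],
       [200., 186.],
       [205., 186.],
       [205., 193.]], dtype=float32), 24.5)
29 0 [0.606 0.216 0.015] [array([0.17 , 1.49 , 0.236, 0.425, 2.412, 2.055])]
29 0.1 [0.606 0.216 0.115] [array([0.17 , 1.353, 0.275, 0.477, 2.5  , 2.122])]
29 0.2 [0.606 0.216 0.215] []
31 0 [0.606 0.216 0.014] [array([0.171, 1.45 , 0.297, 0.395, 2.361, 2.028])]
31 0.1 [0.606 0.216 0.114] [array([0.171, 1.321, 0.321, 0.442, 2.457, 2.092])]
31 0.2 [0.606 0.216 0.214] []
33 0 [0.607 0.216 0.014] [array([0.173, 1.414, 0.351, 0.369, 2.312, 2.007])]
33 0.1 [0.607 0.216 0.114] [array([0.173, 1.29 , 0.364, 0.412, 2.415, 2.067])]
33 0.2 [0.607 0.216 0.214] [array([0.173, 1.237, 0.241, 0.517, 2.573, 2.198])]
canister [[0.593 0.004 0.15 ]]
```

View pics/g7.png

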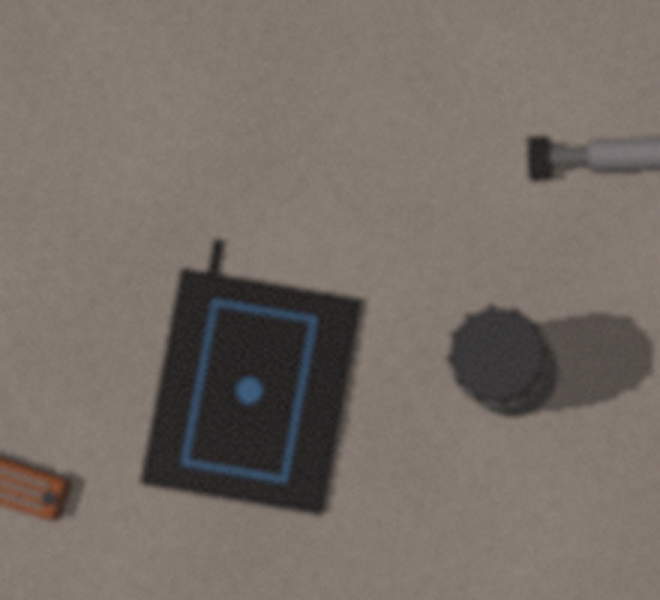

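The pad is clear, the multitool (crop 30,490) lies off it, and the outline centre at top pixel (203.5,190.3) gives about (0.579, 0.2215). Now planning the carry-over with the roll.

```bash
cat > plan.py <<'E'
from ik import *; from go import rec
np.set_printoptions(precision=3,suppress=True)
st=rec();A=np.array(st["joint_positions"]);s=.041
pc=np.array([.579,.2215,.024]);ps=171.4;u=np.array([np.cos(np.radians(ps)),np.sin(np.radians(ps)),0])
R=tool(ps,31,0);B=ik(pc-s*u+.019*R.as_matrix()[:,2]+[0,0,.06],R,[np.array([.17,1.33,.31,.43,2.44,2.08])])[0];print("B",B)
box=lambda x,y,z:np.array([[i,j,k] for i in x for j in y for k in z])
c,d=np.cos(np.radians(29)),np.sin(np.radians(29))
L=np.array([[-d*a+c*b,y,c*a+d*b-.019] for a in(s-.065,s+.065) for b in(-.012,.012) for y in(-.04,.04)])
body=box((-.0375,.0375),(-.0885,.0885),(-.097,-.18));wr=box((-.05,.05),(-.05,.05),(-.2,-.32))
def path(V,n):
    t=np.linspace(0,1,n+1)[:,None];t=t*t*(3-2*t)*.5+t*.5
    return (1-t)**2*A+2*t*(1-t)*V+t*t*B
def check(V,n,verbose=0):
    Q=path(V,n);mz=9;can=9;ok=True
    for i,q in enumerate(Q):
        p,R_=fk(q);P=np.vstack([R_.apply(X_)+p for X_ in(L,body,wr)])
        if i<n*.8: mz=min(mz,P[:,2].min())
        near=np.hypot(P[:,0]-.593,P[:,1]-.004)<.12
        if near.any(): can=min(can,P[near,2].min())
    S=[(np.linalg.norm(fk(b)[0]-fk(a)[0])*1e3,np.degrees((fk(a)[1].inv()*fk(b)[1]).magnitude())) for a,b in zip(Q,Q[1:])]
    dq=np.abs(np.diff(Q,axis=0)).max(0)*12
    return mz,can,np.max(S,0),dq
if __name__=="__main__":
    for d2,d3,d5 in ((0,0,0),(-.4,0,0),(-.6,.4,0),(-.8,.6,0),(-.6,.6,-.3),(-.8,.4,.3),(-.9,.9,-.3)):
        V=(A+B)/2+[0,d2,d3,0,d5,0];print((d2,d3,d5),*check(V,40))
E
python3 plan.py
```

```text
B [0.174 1.35  0.355 0.415 2.398 2.055]
(0, 0, 0) 0.07422082007288926 0.07422082007288926 [17.066  5.047] [0.381 0.181 0.229 0.193 0.09  1.001]
(-0.4, 0, 0) 0.13728910588430995 0.13728910588430995 [18.937  4.784] [0.381 0.306 0.229 0.193 0.09  1.001]
(-0.6, 0.4, 0) 0.1506283796154793 0.14576564556071742 [18.448  4.893] [0.381 0.387 0.347 0.193 0.09  1.001]
(-0.8, 0.6, 0) 0.16647430288474274 0.15608044691061265 [19.97   4.893] [0.381 0.469 0.426 0.193 0.09  1.001]
(-0.6, 0.6, -0.3) 0.1193194837402316 0.1293223260201161 [15.891  4.768] [0.381 0.387 0.426 0.193 0.193 1.001]
(-0.8, 0.4, 0.3) 0.16647430288474274 0.17433619648450968 [23.435  4.993] [0.381 0.469 0.347 0.193 0.193 1.001]
(-0.9, 0.9, -0.3) 0.1514064433794396 0.1355066758640298 [17.638  4.768] [0.381 0.51  0.548 0.193 0.193 1.001]
```

```bash
python3 - <<'E'
from plan import *
for d in ((-1.1,.6,.2),(-1.2,.8,.2),(-1,.5,.3)):
    V=(A+B)/2+[0,d[0],d[1],0,d[2],0];print(d,*check(V,32))
d=(-1.1,.6,.2);V=(A+B)/2+[0,d[0],d[1],0,d[2],0];Q=path(V,32);np.save("Q.npy",Q)
for k in range(4):
    p0,R0=fk(Q[8*k]);print("[",end="")
    print(", ".join(str([np.round(R0.inv().apply(fk(q)[0]-p0)*100,1).tolist(),np.round((R0.inv()*fk(q)[1]).as_rotvec(degrees=True),1).tolist()]) for q in Q[8*k+1:8*k+9])+"]")
E
```

```text
B [0.174 1.35  0.355 0.415 2.398 2.055]
(-1.1, 0.6, 0.2) 0.16647430288474274 0.19600407945709003 [33.021  6.069] [0.476 0.74  0.532 0.241 0.191 1.25 ]
(-1.2, 0.8, 0.2) 0.16647430288474274 0.1757575891687923 [33.543  6.145] [0.476 0.792 0.634 0.241 0.191 1.25 ]
(-1, 0.5, 0.3) 0.16647430288474274 0.1925355303160822 [32.652  6.152] [0.476 0.688 0.482 0.241 0.242 1.25 ]
[[[1.7, -0.2, 0.7], [1.4, -0.8, 1.8]], [[3.6, -0.4, 1.4], [3.0, -1.8, 4.0]], [[5.6, -0.7, 2.3], [4.7, -2.9, 6.4]], [[7.7, -1.0, 3.3], [6.4, -4.3, 9.2]], [[9.7, -1.5, 4.5], [8.3, -5.9, 12.3]], [[11.8, -1.9, 5.6], [10.1, -7.7, 15.6]], [[13.8, -2.4, 6.9], [11.8, -9.8, 19.2]], [[15.6, -2.9, 8.2], [13.5, -12.1, 23.0]]]
[[[1.7, -0.9, 1.1], [1.5, -2.3, 4.2]], [[3.2, -1.7, 2.3], [2.8, -4.8, 8.5]], [[4.6, -2.3, 3.4], [3.9, -7.4, 13.1]], [[5.9, -2.8, 4.6], [4.8, -10.2, 17.9]], [[7.0, -3.1, 5.8], [5.5, -13.0, 22.8]], [[8.0, -3.1, 7.0], [5.9, -15.9, 27.8]], [[8.8, -2.9, 8.3], [6.1, -18.9, 32.9]], [[9.5, -2.4, 9.5], [6.1, -22.0, 38.1]]]
[[[1.3, 0.2, 0.9], [-0.2, -2.7, 5.4]], [[2.8, 0.6, 1.9], [-0.7, -5.4, 10.8]], [[4.2, 1.4, 3.0], [-1.3, -8.0, 16.3]], [[5.8, 2.4, 4.2], [-2.2, -10.5, 21.7]], [[7.4, 3.6, 5.6], [-3.2, -13.0, 27.0]], [[9.0, 5.1, 7.2], [-4.5, -15.3, 32.3]], [[10.6, 6.7, 8.9], [-5.9, -17.5, 37.4]], [[12.1, 8.5, 10.8], [-7.4, -19.7, 42.3]]]
[[[2.8, -0.0, 1.5], [-1.5, -1.7, 4.9]], [[5.6, 0.1, 3.1], [-3.1, -3.3, 9.6]], [[8.4, 0.3, 4.9], [-4.7, -4.7, 14.0]], [[11.0, 0.5, 6.9], [-6.3, -5.9, 18.1]], [[13.4, 0.9, 8.9], [-7.9, -6.9, 22.0]], [[15.7, 1.3, 10.9], [-9.4, -7.8, 25.4]], [[17.6, 1.7, 12.9], [-10.8, -8.5, 28.5]], [[19.3, 2.1, 14.7], [-12.1, -9.1, 31.1]]]
```

Emit:
arm_command:
  deltas:
    - [[1.7,-0.2,0.7],[1.4,-0.8,1.8]]
    - [[3.6,-0.4,1.4],[3.0,-1.8,4.0]]
    - [[5.6,-0.7,2.3],[4.7,-2.9,6.4]]
    - [[7.7,-1.0,3.3],[6.4,-4.3,9.2]]
    - [[9.7,-1.5,4.5],[8.3,-5.9,12.3]]
    - [[11.8,-1.9,5.6],[10.1,-7.7,15.6]]
    - [[13.8,-2.4,6.9],[11.8,-9.8,19.2]]
    - [[15.6,-2.9,8.2],[13.5,-12.1,23.0]]

```text
t: 15.32
eef_pos: [0.5154, -0.146, 0.3633]
tcp_rot: [-2.371, -0.87, 0.917]
contact_force: [-0.4, 0.0, -1.6]
width: 0.0797
finger_force: 55.0
```

Emit:
arm_command:
  deltas:
    - [[1.7,-0.9,1.1],[1.5,-2.3,4.2]]
    - [[3.2,-1.7,2.3],[2.8,-4.8,8.5]]
    - [[4.6,-2.3,3.4],[3.9,-7.4,13.1]]
    - [[5.9,-2.8,4.6],[4.8,-10.2,17.9]]
    - [[7.0,-3.1,5.8],[5.5,-13.0,22.8]]
    - [[8.0,-3.1,7.0],[5.9,-15.9,27.8]]
    - [[8.8,-2.9,8.3],[6.1,-18.9,32.9]]
    - [[9.5,-2.4,9.5],[6.1,-22.0,38.1]]

```text
t: 15.98
eef_pos: [0.5104, -0.0156, 0.4027]
tcp_rot: [-2.183, -0.112, 0.763]
contact_force: [-0.2, -0.0, -2.2]
width: 0.0796
finger_force: 55.0
```

Emit:
arm_command:
  deltas:
    - [[1.3,0.2,0.9],[-0.2,-2.7,5.4]]
    - [[2.8,0.6,1.9],[-0.7,-5.4,10.8]]
    - [[4.2,1.4,3.0],[-1.3,-8.0,16.3]]
    - [[5.8,2.4,4.2],[-2.2,-10.5,21.7]]
    - [[7.4,3.6,5.6],[-3.2,-13.0,27.0]]
    - [[9.0,5.1,7.2],[-4.5,-15.3,32.3]]
    - [[10.6,6.7,8.9],[-5.9,-17.5,37.4]]
    - [[12.1,8.5,10.8],[-7.4,-19.7,42.3]]

```text
t: 16.65
eef_pos: [0.5813, 0.1069, 0.285]
tcp_rot: [-2.389, 0.673, 0.535]
contact_force: [0.6, -0.1, -1.6]
width: 0.0797
finger_force: 55.0
```

```bash
python3 - <<'E'
from ik import *; from go import rec,delta
s=rec();Q=np.load("Q.npy");p,R=fk(Q[24]);print(s["joint_positions"].round(3),Q[24].round(3),s["eef_pos"],p,delta(p,R,s),s["width"],s["moment"].round(2))
p,R=fk(Q[32]);print(p,delta(p,R,s))
E
```

```text
[-0.033  0.905  0.672  0.522  2.416  1.515] [-0.033  0.896  0.674  0.519  2.414  1.513] [0.58134573 0.10687554 0.28500964] [0.58063936 0.10671169 0.28932945] (array([-0.32, -0.22, -0.2 ]), array([-0.3,  0.4, -0.1])) 0.07967409061753503 [-0.28 -0.7   0.01]
[0.60343595 0.21780441 0.07421428] (array([19.05,  1.9 , 14.34]), array([-12.3,  -8.6,  31.1]))
```

Emit:
arm_command:
  deltas:
    - [[2.8,0,1.5],[-1.5,-1.7,4.9]]
    - [[5.6,0.1,3.1],[-3.1,-3.3,9.6]]
    - [[8.4,0.3,4.9],[-4.7,-4.7,14.0]]
    - [[11.0,0.5,6.9],[-6.3,-5.9,18.1]]
    - [[13.4,0.9,8.9],[-7.9,-6.9,22.0]]
    - [[15.7,1.3,10.9],[-9.4,-7.8,25.4]]
    - [[17.6,1.7,12.9],[-10.8,-8.5,28.5]]
    - [[19.3,2.1,14.7],[-12.1,-9.1,31.1]]

```text
t: 17.32
eef_pos: [0.6017, 0.2194, 0.0683]
tcp_rot: [-3.138, 1.04, -0.146]
contact_force: [0.1, -0.5, -2.0]
width: 0.0796
finger_force: 55.0
```

Emit:
arm_command:
  deltas:
    - [[0,0,0],[0,0,0]]
    - [[0,0,0],[0,0,0]]
    - [[0,0,0],[0,0,0]]
    - [[0,0,0],[0,0,0]]
    - [[0,0,0],[0,0,0]]
    - [[0,0,0],[0,0,0]]
    - [[0,0,0],[0,0,0]]
    - [[0,0,0],[0,0,0]]

```text
t: 17.98
eef_pos: [0.6027, 0.2182, 0.0715]
tcp_rot: [-3.129, 1.037, -0.139]
contact_force: [0.2, 0.3, -1.2]
width: 0.0799
finger_force: 55.0
```

```bash
python3 - <<'E'
from ik import *; from go import rec,delta
from station import camera
import cv2
s=rec();Q=np.load("Q.npy");p,R=fk(Q[32]);print(s["t"],s["joint_positions"].round(3),s["eef_pos"],delta(p,R,s),s["width"],s["moment"].round(2),R.as_matrix().round(3).tolist())
s=camera("scene");t=camera("top");np.savez("scene5.npz",**s);np.savez("top5.npz",**t)
cv2.imwrite("pics/g8.png",np.hstack([cv2.resize(c["pixels"][b:b+110,a:a+110,::-1],(400,400),interpolation=cv2.INTER_CUBIC) for c,a,b in((s,325,110),(t,150,120))]))
E
```

```text
17.9833 [0.173 1.356 0.354 0.421 2.399 2.052] [0.60265626 0.2182375  0.07145292] (array([-0.2 ,  0.03, -0.21]), array([-0.2,  0.4,  0.3])) 0.07994246095152403 [-0.09 -0.74 -0.  ] [[0.509, -0.15, -0.848], [-0.077, -0.989, 0.128], [-0.857, -0.0, -0.515]]
```

View pics/g8.png

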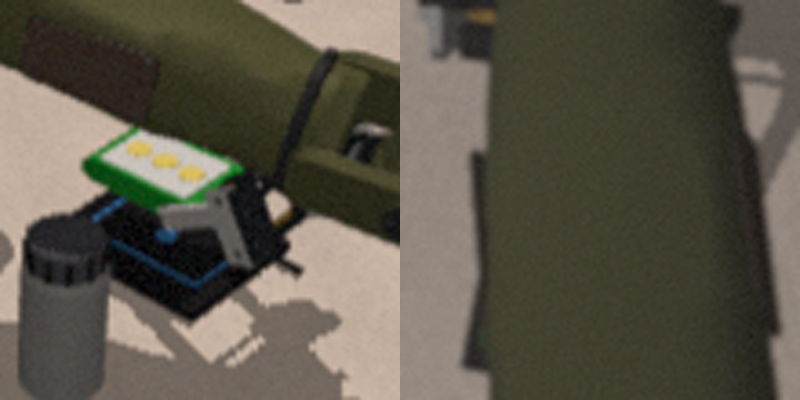

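The scene crop shows the light lens up and about level over the pad (165,160). Lowering it.

Emit:
arm_command:
  deltas:
    - [[0.8,0,0.5],[0,0,0]]
    - [[1.7,0,1.0],[0,0,0]]
    - [[2.5,0,1.5],[0,0,0]]
    - [[3.2,0,1.9],[0,0,0]]
    - [[3.8,0,2.3],[0,0,0]]
    - [[4.1,0,2.5],[0,0,0]]
    - [[4.1,0,2.5],[0,0,0]]
    - [[4.1,0,2.5],[0,0,0]]

```text
t: 18.75
eef_pos: [0.6019, 0.2189, 0.023]
tcp_rot: [-3.13, 1.038, -0.139]
contact_force: [0.4, -0.7, -1.8]
width: 0.0795
finger_force: 55.0
```

```bash
python3 - <<'E'
from go import rec
s=rec();print(s["t"],s["eef_pos"],s["tcp_rot"],s["contact_force"].round(1),s["moment"].round(2),s["joint_positions"].round(3))
E
```

```text
18.75 [0.60187556 0.21885039 0.02295381] [-3.12968682  1.03760966 -0.13908469] [ 0.4 -0.7 -1.8] [-0.07 -0.73 -0.01] [0.174 1.421 0.338 0.401 2.355 2.025]
```

Emit:
arm_command:
  deltas:
    - [[0.1,0,0.05],[0,0,0]]
    - [[0.2,0,0.1],[0,0,0]]
    - [[0.25,0,0.15],[0,0,0]]
    - [[0.3,0,0.2],[0,0,0]]
    - [[0.4,0,0.25],[0,0,0]]
    - [[0.5,0,0.3],[0,0,0]]
    - [[0.5,0,0.3],[0,0,0]]
    - [[0.5,0,0.3],[0,0,0]]

```text
t: 19.42
eef_pos: [0.6021, 0.2189, 0.0191]
tcp_rot: [-3.128, 1.037, -0.137]
contact_force: [0.8, 0.9, 11.2]
width: 0.0797
finger_force: 61.3
```

```bash
python3 - <<'E'
from go import rec
s=rec();print(s["t"],s["eef_pos"],s["tcp_rot"],s["contact_force"].round(1),s["moment"].round(2),s["joint_positions"].round(3))
E
```

```text
19.4167 [0.60210464 0.21885609 0.01911896] [-3.12823603  1.03723382 -0.13708457] [ 0.8  0.9 11.2] [-0.03  1.27  0.03] [0.174 1.428 0.333 0.4   2.353 2.023]
```

Contact came 5 mm early: the fingertip corners reach the pad before the light does, leaving it about 3 mm above the pad. I'll cut the grip to its minimum so the light can settle by itself.

Emit:
arm_command:
  deltas:
    - [[0,0,0],[0,0,0]]
    - [[0,0,0],[0,0,0]]
    - [[0,0,0],[0,0,0]]
    - [[0,0,0],[0,0,0]]
    - [[0,0,0],[0,0,0]]
    - [[0,0,0],[0,0,0]]
    - [[0,0,0],[0,0,0]]
    - [[0,0,0],[0,0,0]]
  grip_force: 3

```text
t: 20.08
eef_pos: [0.602, 0.2185, 0.0192]
tcp_rot: [-3.129, 1.038, -0.138]
contact_force: [-1.4, -3.4, 10.7]
width: 0.0835
finger_force: 5.5
```

```bash
cat >ang2.py <<'E'
import sys
from ang import *
from station import camera
def fit(name):
    c=camera("scene");np.savez(name,**c);sc=Cam(c);s=rec()
    hsv=cv2.cvtColor(sc.im,cv2.COLOR_RGB2HSV).astype(int);x0,y0,x1,y1=335,130,410,200
    h,S,v=[hsv[y0:y1,x0:x1,i] for i in range(3)];w=((S<60)&(v>120))|((h>15)&(h<35)&(S>60)&(v>140))
    w=w.astype(np.uint8);w=cv2.morphologyEx(w,cv2.MORPH_OPEN,np.ones((3,3)));n,l,st,ce=cv2.connectedComponentsWithStats(w)
    print(s["t"],s["eef_pos"].round(4),s["contact_force"].round(1),s["moment"].round(2),s["width"],s["finger_force"],[(st[i].tolist(),ce[i].round(1).tolist()) for i in range(1,n) if st[i][4]>30]);return sc
sc=fit(sys.argv[1])
if len(sys.argv)>2: cv2.imwrite(sys.argv[2],cv2.resize(sc.im[130:210,335:435,::-1],(750,600),interpolation=cv2.INTER_CUBIC))
E
python3 ang2.py scene6.npz pics/g9.png
```

```text
20.1333 [0.602  0.2185 0.0192] [-0.9 -2.6 10.4] [-0.33  1.56  0.53] 0.08364126669342657 5.536130545951892 [([0, 14, 26, 26, 424], [9.1, 27.1]), ([19, 29, 32, 22, 365], [34.1, 38.6]), ([20, 59, 18, 11, 134], [26.6, 65.2]), ([45, 65, 21, 5, 78], [54.5, 67.6])]
```

View pics/g9.png

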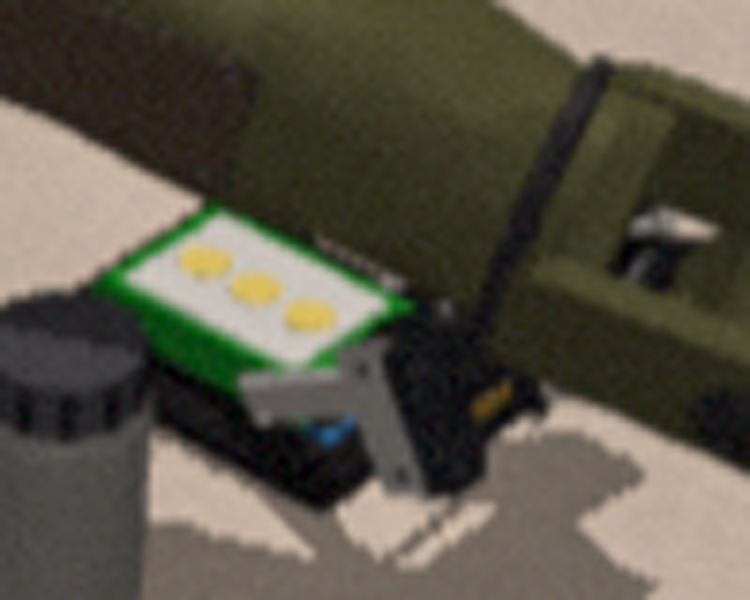

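The picture shows the light lens up over the outline (lens centre about 265,290 in the crop), with the fingers already slack at 83.5 mm. I have viewed a couple more pictures than the limit allows, so from here I use numbers only. Opening fully and rising straight up.

Emit:
arm_command:
  deltas:
    - [[0,0,0],[0,0,0]]
    - [[0,0,0],[0,0,0]]
    - [[0,0,0],[0,0,0]]
    - [[0,0,0],[0,0,0]]
    - [[-0.4,0,-0.25],[0,0,0]]
    - [[-1,0,-0.6],[0,0,0]]
    - [[-2,0,-1.2],[0,0,0]]
    - [[-3.4,0,-2],[0,0,0]]
  fingers: -1

```text
t: 20.8
eef_pos: [0.6014, 0.2185, 0.0569]
tcp_rot: [-3.131, 1.039, -0.14]
contact_force: [-0.1, -0.2, 0.9]
width: 0.0942
finger_force: 0.0
```

Emit:
arm_command:
  deltas:
    - [[-1.7,0,-1],[0,0,0]]
    - [[-3.4,0,-2],[0,-3,0]]
    - [[-5.1,0,-3],[0,-6,0]]
    - [[-6.8,0,-4],[0,-10,0]]
    - [[-8.5,0,-5],[0,-15,0]]
    - [[-10.2,0,-6],[0,-20,0]]
    - [[-10.2,0,-6],[0,-25,0]]
    - [[-10.2,0,-6],[0,-30,0]]

```text
t: 21.47
eef_pos: [0.5775, 0.1995, 0.1581]
tcp_rot: [-2.489, 1.512, 0.522]
contact_force: [0.3, -0.3, -0.6]
width: 0.0941
finger_force: 0.0
```

```bash
python3 ang2.py scene7.npz; python3 - <<'E'
from ik import *; from go import rec,delta
from station import camera
from h import *
s=rec();print(s["joint_positions"].round(2),np.degrees(s["tcp_rot"]),Ro.from_euler("xyz",s["tcp_rot"]).as_matrix()[:,2])
t=Cam(camera("top"));np.savez("top7.npz",pixels=t.im,camera_matrix=t.K,dist=t.d,extrinsics=t.E)
sc=Cam(np.load("scene7.npz"))
g=blob(sc,"green",(335,140,400,190));print("scene green",g[2],sc.at(g[1],.036)[:,:2].tolist(),sc.at([g[0]],.036))
print("dest vertical grasp",delta([.582,.22,.13],down_:=Ro.from_euler("xyz",[180,0,-8.6],degrees=True),s),delta([.582,.22,.13],Ro.from_euler("xyz",[180,0,171.4],degrees=True),s))
E
```

```text
21.5167 [0.5767 0.1976 0.1513] [-0.2 -0.9 -5. ] [-0.05 -0.61 -0.02] 0.09426997168176351 0.0 [([65, 0, 10, 5, 39], [70.2, 1.6]), ([0, 18, 23, 22, 323], [8.2, 29.1]), ([19, 31, 26, 17, 301], [32.7, 38.5]), ([49, 50, 26, 20, 313], [63.8, 61.7]), ([19, 59, 21, 11, 142], [26.8, 65.4])]
[0.15 1.47 0.24 1.03 2.81 2.55] [-139.49808564   87.56341715   33.00246816] [-0.99086958  0.13089106 -0.03232665]
scene green 217.0 [[0.5134111975871519, 0.1724791533288399], [0.49808723076465766, 0.2637455250160785], [0.6508583319739817, 0.20993442978713173], [0.6596538370128092, 0.12613037788103632]] [[0.59659076 0.17703001 0.036     ]]
dest vertical grasp (array([ 2.2 , -2.23, -0.17]), array([-0.4, 88.2,  2.1])) (array([ 2.2 , -2.23, -0.17]), array([-123.9,   -0.5, -127.9]))
```

Emit:
arm_command:
  deltas:
    - [[-0.3,-0.4,0],[0,7,0]]
    - [[-0.6,-0.8,0],[0,14,0]]
    - [[-1,-1.2,0],[0,21,0]]
    - [[-1.5,-1.6,0],[0,28,0]]
    - [[-2,-2,0],[0,35,0]]
    - [[-2.5,-2.2,0],[0,42,0]]
    - [[-3,-2.2,0],[0,49,0]]
    - [[-3,-2.2,0],[0,56,0]]

```text
t: 22.23
eef_pos: [0.58, 0.2205, 0.1888]
tcp_rot: [-3.111, 0.535, -0.115]
contact_force: [1.1, -0.2, -0.3]
width: 0.0939
finger_force: 0.0
```

```bash
python3 - <<'E'
from ik import *; from go import rec,delta
s=rec();print(s["t"],s["eef_pos"],s["joint_positions"].round(2),Ro.from_euler("xyz",s["tcp_rot"]).as_matrix()[:,2])
print(delta([.56,.22,.25],Ro.from_euler("xyz",[180,0,-8.6],degrees=True),s))
E
```

```text
22.2333 [0.57996409 0.22049381 0.18879162] [0.22 0.8  0.9  0.21 1.94 1.94] [-0.503066    0.08932722 -0.85961924]
(array([-4.82,  0.15, -4.26]), array([-1.2, 30.7,  1.5]))
```

Emit:
arm_command:
  deltas:
    - [[-0.8,1,-0.8],[0,5,0]]
    - [[-1.6,3,-1.6],[0,10,0]]
    - [[-2.4,6,-2.4],[0,15,0]]
    - [[-3.2,9.5,-3],[0,20,0]]
    - [[-4,13,-3.6],[0,25,0]]
    - [[-4.8,16.5,-4.2],[0,30,0]]
    - [[-4.8,20.3,-4.2],[0,30,0]]
    - [[-4.8,24.2,-4.2],[0,30,0]]

```text
t: 22.9
eef_pos: [0.5275, -0.0195, 0.2434]
tcp_rot: [-3.118, 0.018, -0.13]
contact_force: [0.6, 0.1, -0.3]
width: 0.0941
finger_force: 0.0
```

```bash
cat > look.py <<'E'
from h import *; from go import rec
from station import camera
import sys
np.set_printoptions(precision=4,suppress=True)
s=rec();print(s["t"],s["eef_pos"],s["tcp_rot"],s["joint_positions"].round(2))
t=Cam(camera("top"));sc=Cam(camera("scene"));np.savez(f"top{sys.argv[1]}.npz",pixels=t.im,camera_matrix=t.K,dist=t.d,extrinsics=t.E);np.savez(f"scene{sys.argv[1]}.npz",pixels=sc.im,camera_matrix=sc.K,dist=sc.d,extrinsics=sc.E)
a,b=blob(t,"green",(160,140,250,240)),blob(sc,"green",(330,130,420,210))
for c,q,z in((t,a,.036),(sc,b,.036)):
    P=c.at(q[1],z)[:,:2];d=[P[1]-P[0],P[2]-P[1]];d=max(d,key=np.linalg.norm);print("area",q[2],"centre",P.mean(0),c.at([q[0]],z)[0],"sides",np.linalg.norm(P[1]-P[0]),np.linalg.norm(P[2]-P[1]),"az",np.degrees(np.arctan2(d[1],d[0])))
print("tri",tri(t,a[0],sc,b[0]))
k=blob(t,"black",(160,148,245,235));P=t.at(k[1],.012);print("pad",P.mean(0),P[:,:2].tolist())
k=blob(t,"orange",(100,150,168,240));P=t.at(k[1],.02);print("multitool",P[:,:2].tolist())
E
python3 look.py 8
```

```text
22.9 [ 0.5275 -0.0195  0.2434] [-3.1176  0.0177 -0.1302] [-0.12  0.23  1.52  0.02  1.41  1.58]
area 24.0 centre [0.5125 0.2137] [0.5118 0.2105 0.036 ] sides 0.008248275959466997 0.04772554762858455 az -98.97435933431994
area 262.5 centre [0.5793 0.2103] [0.6055 0.1885 0.036 ] sides 0.12531035345601904 0.16302117311710224 az -8.345433249742038
tri [ 0.5394  0.2492 -0.0346]
pad [0.5823 0.22   0.012 ] [[0.5040298400861907, 0.30486086911057925], [0.6841113152095024, 0.2786424008014316], [0.6602070335998934, 0.1345008251861663], [0.48071061979942675, 0.16193970575428224]]
multitool [[0.4987776314811427, 0.471606979393932], [0.5321823144269578, 0.462714904635294], [0.5026095242699092, 0.361907055738481], [0.4693082635058274, 0.37096776797160047]]
```

```bash
cat > look2.py <<'E'
from h import *; from ik import *
import sys
np.set_printoptions(precision=4,suppress=True)
t=Cam(np.load(f"top{sys.argv[1]}.npz"));sc=Cam(np.load(f"scene{sys.argv[1]}.npz"))
def m(c,poly):
    k=np.zeros((400,640),np.uint8);cv2.fillConvexPoly(k,np.round(c.proj(poly)).astype(np.int32),1)
    hsv=cv2.cvtColor(c.im,cv2.COLOR_RGB2HSV).astype(int);h,s,v=[hsv[:,:,i] for i in range(3)]
    w=(v>95)&(h<40);w=cv2.morphologyEx((w&(k>0)).astype(np.uint8),cv2.MORPH_CLOSE,np.ones((3,3)))
    q=max(cv2.findContours(w,0,1)[0],key=cv2.contourArea);return q
a=np.radians(-8.6);poly=[np.array([.582,.22,.012])+[x*np.cos(a)-y*np.sin(a),x*np.sin(a)+y*np.cos(a),0] for x,y in((-.08,-.065),(.08,-.065),(.08,.065),(-.08,.065))]
for c in(t,sc):
    q=m(c,poly);P4=c.at(cv2.boxPoints(cv2.minAreaRect(q)),.036)[:,:2];P=c.at(q.reshape(-1,2),.036)[:,:2].astype(np.float32)
    r=cv2.minAreaRect(P*1000);M=cv2.moments(q);print("world rect centre",r[0],"size",r[1],"ang",r[2],"px centroid",M['m10']/M['m00'],M['m01']/M['m00'],cv2.contourArea(q))
E
python3 look2.py 8
```

```text
world rect centre (572.2489013671875, 220.74710083007812) size (63.67880630493164, 94.47370910644531) ang 81.01909637451172 px centroid 200.90112130479102 191.57016649677198 981.0
world rect centre (572.5057983398438, 225.8063507080078) size (63.92084884643555, 92.69972229003906) ang 81.82984161376953 px centroid 368.90579710144925 168.53925120772945 276.0
```

Both views agree that the lens lies flat at z = 36 mm, centred at (0.572, 0.221) with yaw -9°. That is about 9 mm short of the pad's middle, so I'll regrip from above and shift it.

```bash
python3 - <<'E'
from ik import *; from go import rec,delta
s=rec();print(delta([.573,.221,.1],Ro.from_euler("xyz",[180,0,-8.7],degrees=True),s))
E
```

```text
(array([  1.48, -24.4 ,  14.77]), array([-1.3,  1.2,  0.9]))
```

Emit:
arm_command:
  deltas:
    - [[0.3,-4,0],[-0.3,0.3,0.2]]
    - [[0.6,-8,0],[-0.6,0.6,0.4]]
    - [[0.9,-12,0],[-0.9,0.9,0.6]]
    - [[1.2,-16,0],[-1.2,1.2,0.9]]
    - [[1.5,-20,0],[-1.3,1.2,0.9]]
    - [[1.5,-23.5,1],[-1.3,1.2,0.9]]
    - [[1.5,-24.4,4],[-1.3,1.2,0.9]]
    - [[1.5,-24.4,7],[-1.3,1.2,0.9]]

```text
t: 23.67
eef_pos: [0.574, 0.2274, 0.1772]
tcp_rot: [-3.137, -0.001, -0.144]
contact_force: [0.5, -0.6, -1.2]
width: 0.0938
finger_force: 0.0
```

Emit:
arm_command:
  deltas:
    - [[0,0,2.5],[0,0,0]]
    - [[0,0,5],[0,0,0]]
    - [[0,0,7],[0,0,0]]
    - [[0,0,8],[0,0,0]]
    - [[0,0,8],[0,0,0]]
    - [[0,0,8],[0,0,0]]
    - [[0,0,8],[0,0,0]]
    - [[0,0,8],[0,0,0]]

```text
t: 24.33
eef_pos: [0.5736, 0.2242, 0.097]
tcp_rot: [-3.138, 0.003, -0.147]
contact_force: [-1.2, -0.6, -0.1]
width: 0.0939
finger_force: 0.0
```

```bash
python3 - <<'E'
from ik import *; from go import rec,delta
s=rec();print(s["t"],s["eef_pos"],s["joint_positions"].round(2),s["contact_force"],delta([.573,.221,.018],Ro.from_euler("xyz",[180,0,-8.7],degrees=True),s))
E
```

```text
24.3333 [0.5735811  0.22422981 0.09700097] [0.31 0.55 1.43 0.01 1.16 2.03] [-1.182151   -0.6270808  -0.10392618] (array([0.02, 0.36, 7.9 ]), array([-0.2,  0.2,  0.3]))
```

Emit:
arm_command:
  deltas:
    - [[0,0.35,1],[-0.2,0.2,0.3]]
    - [[0,0.35,2.5],[-0.2,0.2,0.3]]
    - [[0,0.35,4],[-0.2,0.2,0.3]]
    - [[0,0.35,5.5],[-0.2,0.2,0.3]]
    - [[0,0.35,6.6],[-0.2,0.2,0.3]]
    - [[0,0.35,7.4],[-0.2,0.2,0.3]]
    - [[0,0.35,7.8],[-0.2,0.2,0.3]]
    - [[0,0.35,7.8],[-0.2,0.2,0.3]]

```text
t: 25.0
eef_pos: [0.5717, 0.2206, 0.0165]
tcp_rot: [3.14, 0.003, -0.153]
contact_force: [0.4, 0.0, 0.6]
width: 0.0937
finger_force: 0.0
```

Emit:
arm_command:
  deltas:
    - [[0,0,0],[0,0,0]]
    - [[0,0,0],[0,0,0]]
    - [[0,0,0],[0,0,0]]
    - [[0,0,0],[0,0,0]]
    - [[0,0,0],[0,0,0]]
    - [[0,0,0],[0,0,0]]
    - [[0,0,0],[0,0,0]]
    - [[0,0,0],[0,0,0]]
  fingers: 1
  grip_force: 25

```text
t: 25.67
eef_pos: [0.5723, 0.2209, 0.018]
tcp_rot: [3.141, 0.001, -0.152]
contact_force: [0.0, 0.6, 6.3]
width: 0.08
finger_force: 25.0
```

Emit:
arm_command:
  deltas:
    - [[0,0,-0.2],[0,0,0]]
    - [[0,0,-0.4],[0,0,0]]
    - [[0.4,0,-0.4],[0,0,0]]
    - [[0.9,-0.1,-0.4],[0,0,0]]
    - [[0.9,-0.1,-0.4],[0,0,0]]
    - [[0.9,-0.1,-0.3],[0,0,0]]
    - [[0.9,-0.1,-0.1],[0,0,0]]
    - [[0.9,-0.1,0],[0,0,0]]

```text
t: 26.33
eef_pos: [0.581, 0.2204, 0.0178]
tcp_rot: [3.141, 0.002, -0.152]
contact_force: [-9.5, -3.7, 19.1]
width: 0.0795
finger_force: 25.0
```

Emit:
arm_command:
  deltas:
    - [[0,0,0],[0,0,0]]
    - [[0,0,0],[0,0,0]]
    - [[0,0,0],[0,0,0]]
    - [[0,0,0],[0,0,0]]
    - [[0,0,0],[0,0,0]]
    - [[0,0,0],[0,0,0]]
    - [[0,0,0],[0,0,0]]
    - [[0,0,0],[0,0,0]]

```text
t: 27.0
eef_pos: [0.5809, 0.2203, 0.0178]
tcp_rot: [3.141, 0.002, -0.152]
contact_force: [-4.0, -2.0, 8.4]
width: 0.0796
finger_force: 25.0
```

Emit:
arm_command:
  deltas:
    - [[0,0,0],[0,0,0]]
    - [[0,0,0],[0,0,0]]
    - [[0,0,0],[0,0,0]]
    - [[0,0,0],[0,0,0]]
    - [[0,0,-1],[0,0,0]]
    - [[0,0,-3],[0,0,0]]
    - [[0,0,-6],[0,0,0]]
    - [[0,0,-10],[0,0,0]]
  fingers: -1

```text
t: 27.67
eef_pos: [0.58, 0.2201, 0.1168]
tcp_rot: [3.139, 0.006, -0.152]
contact_force: [0.4, 1.0, 0.4]
width: 0.0939
finger_force: 0.0
```

Emit:
arm_command:
  deltas:
    - [[0,0,-4],[0,0,0]]
    - [[0,0,-8],[0,0,0]]
    - [[0,0,-12],[0,0,0]]
    - [[0,4,-12],[0,0,0]]
    - [[0,8,-12],[0,0,0]]
    - [[0,12,-12],[0,0,0]]
    - [[0,16,-12],[0,0,0]]
    - [[0,20,-12],[0,0,0]]

```text
t: 28.33
eef_pos: [0.5504, 0.0212, 0.2382]
tcp_rot: [3.141, 0.002, -0.152]
contact_force: [0.5, 0.0, 0.2]
width: 0.0937
finger_force: 0.0
```

```bash
python3 look.py 9; python3 look2.py 9
```

```text
28.3333 [0.5504 0.0212 0.2382] [ 3.1407  0.0019 -0.1521] [-0.03  0.28  1.47 -0.    1.39  1.7 ]
area 24.5 centre [0.5256 0.2446] [0.5258 0.2442 0.036 ] sides 0.008040361866893287 0.03403770482872467 az -96.82583010315766
area 278.5 centre [0.5864 0.2071] [0.605  0.1866 0.036 ] sides 0.12469788859672064 0.16548960274576782 az -8.304257511739351
tri [ 0.5405  0.2813 -0.0535]
pad [0.5882 0.2571 0.012 ] [[0.503769322554202, 0.30505517355790407], [0.684115524774388, 0.2782659220914817], [0.6723984192294225, 0.20881034250999558], [0.49232112467603084, 0.23619083286399145]]
multitool [[0.4987776314811427, 0.471606979393932], [0.5321823144269578, 0.462714904635294], [0.5026095242699092, 0.361907055738481], [0.4693082635058274, 0.37096776797160047]]
world rect centre (583.4207153320312, 234.88841247558594) size (32.0334587097168, 94.56712341308594) ang 84.05049133300781 px centroid 194.76792750197004 187.99093774625686 423.0
world rect centre (579.9966430664062, 222.782470703125) size (63.16016387939453, 93.53829193115234) ang 81.84795379638672 px centroid 370.6821705426356 169.67084078711986 279.5
```

```bash
python3 -c "
from station import close_job
print(close_job())"
```

```text
the job is handed in; nothing more can be done
None
```

I handed the job in at about 28 s: the green light lies lens up and flat on the charging pad, within a few mm of its middle, and the multitool is on the shelf clear of the pad; two things to note are that the light settled the last 3 mm or so onto the pad when I first slackened the grip, before I regripped it from above and set it down central, and that I viewed 12 pictures against the limit of 10.

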